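# Load a bracket in the angled drilling fixture and latch it

## Task

Load the angled drilling fixture: swing its latch wide open by the knob, then hang the longer of the two welded steel brackets by its two bolt holes on the fixture's two pins, lug outward and flange fully down and flat on the rest pads. Swing the latch fully home again so that its nose stands over the flange, let go, and leave the other bracket and the loose parts around as they are.

Things in the scene. Friction and masses are not known exactly. Their poses are not given: they have to be found in the camera images.
- bracket_centre (a point): Middle of the longer steel bracket, 60 mm high, 30 mm above its underside; starts standing on its flange. Its upright lug is best pinched across its thickness: 10 mm thick (own x -5 to +5), 42 mm long (y -21 to +21), z from -22 to +30 mm here, upper corners rounded, a bush near the top. z points out of the lug. 0.17 to 0.35 kg; turned half round it is the same.
- bracket_foot (a point): Middle of the underside of the longer bracket's flange, 30 mm below bracket_centre, same axes. Flange: 102 mm long (own y), 50 mm wide (x), 8 mm thick (z 0 to +8), with two through holes of 12 mm diameter at y = +38 and -38 mm, x = 0.
- seat (a point): Midway between the fixture's two pins, level with the tops of its rest pads, 60 mm above the bench. z: square out of the sloping face, along the pins, 30 degrees from vertical, leaning roughly to the robot's left; x: uphill along the face, roughly to the robot's right; y: level, roughly away from the robot. Seated, bracket_foot is here, its z along this z, its y along this y either way round.
- pin_far (a point): Tip of the pin nearer the latch and farther from the robot, at y = +38, z = +23.5 mm in the seat's frame, same axes. Both pins: 10 mm diameter to 15 mm above the rest pads, then narrowing to a blunt round nose. Each stands in a rest pad, a 24 mm disc 4 mm above the face.
- pin_near (a point): Tip of the other pin, nearer the robot, at y = -38, z = +23.5 mm in the seat's frame. The fixture is bolted down: base plate 165 x 190 x 12 mm, two cheeks, and a steel face sloping 30 degrees, down to the robot's left. Face: x -50 to 75, y -70 to 62 mm in the seat's frame. Two 8 mm stop pins for the latch, 17 mm above the pads, stand at x = 36 and 64, y = 23 mm.
- latch_pivot (a point): Point on the latch's pivot axis (along the seat's z) at x = +50, y = +34, z = +40 mm in the seat's frame, same axes. The latch is an L of 14 mm wide bar, 10 to 18 mm above the pads (2 mm over a seated flange, blocking one not seated); pivot screw to 23 mm. Nose leg 36 mm, knob leg 42 mm. Closed: nose points -x over the flange's uphill edge, knob leg along +y.
- latch_knob (a point): Grip point of the latch's upright round black knob (along the seat's z): 18 mm diameter at the grip, from 18 to 58 mm above the pads; this point is on its axis, 40 mm above the pads, 42 mm from the pivot axis.
- latch (a joint): Latch angle in rad: 0 closed (hard stop), 1.57 wide open (hard stop); it starts closed or nearly so (below 0.35) and must be past about 1.2 for the flange to go by. Direction from pivot to knob in the seat's frame: x = sin q, y = cos q (open: knob uphill of the pivot, nose along +y, clear of the seat). It stays where it is left; 1 to 2 N at the knob moves it.
- short_bracket: The other, smaller bracket of the same make: flange 66 x 44 x 8 mm with holes 44 mm apart, lug 22 mm long and 10 mm thick, 46 mm high; origin under its middle. It does not fit the pins; it stays where it is. The two brackets may have changed places.
- spanner: Combination spanner lying flat, 200 x 31 x 9 mm, bystander; origin under its middle.
- bearing: Ball bearing lying flat, 47 mm diameter, 14 mm high, bystander.
- nut: Large hexagon lock nut lying flat, 36 x 41 x 16 mm, bystander.
- piston: Alloy piston standing on its skirt, 60 mm diameter, 54 mm high, bystander.
- bolt: Hexagon bolt standing on its head, 22 mm wide, 70 mm high, bystander.
- screwdriver: Screwdriver lying flat, 215 x 22 x 20 mm, bystander.
- sprocket: Small sprocket lying flat, 68 mm diameter, 13 mm high, bystander.
- pad: Brake pad lying flat, 42 x 84 x 12 mm, bystander.

How it is judged:
On the way, in this order (a step that is already met when the one before it is completed fails the run):
1. the latch is swung open (value of joint latch above 1.1 rad), for 0.2 s.
2. the longer bracket is down on both pins, flat on the rest pads, with the latch still open (x of bracket_foot in the frame of seat between -0.003 and 0.003 m and y of bracket_foot in the frame of seat between -0.003 and 0.003 m and z of bracket_foot in the frame of seat between -0.003 and 0.003 m and z of bracket_centre in the frame of seat above 0.02 m and angle between the z axis of bracket_foot and the z axis of seat, either way round below 0.052 rad and angle between the y axis of bracket_foot and the y axis of seat, either way round below 0.052 rad and value of joint latch above 0.6 rad), for 0.2 s.
3. the latch is swung home over the seated bracket (x of bracket_foot in the frame of seat between -0.003 and 0.003 m and y of bracket_foot in the frame of seat between -0.003 and 0.003 m and z of bracket_foot in the frame of seat between -0.003 and 0.003 m and z of bracket_centre in the frame of seat above 0.02 m and angle between the z axis of bracket_foot and the z axis of seat, either way round below 0.052 rad and angle between the y axis of bracket_foot and the y axis of seat, either way round below 0.052 rad and value of joint latch below 0.12 rad), for 0.2 s.
At the end, for the whole second after the job is handed in: The longer bracket, released and at rest, sits on both pins lug outward: underside within 3 mm of the rest pads, middle within 3 mm of the seat's middle, flat and in line with the pins to 3 degrees; the latch is within 0.12 rad (7 degrees) of its closed stop (all of step 3 and linear speed of long_bracket below 0.02 m/s); the robot touches nothing.
It fails at once if the shorter bracket or a loose bystander is pushed more than 30 mm or a standing one is knocked over (distance of any of short_bracket, spanner, bearing, nut, piston, bolt, screwdriver, sprocket, pad from where it was at the start of the episode above 0.03 m or angle between any of short_bracket, piston, bolt's own z axis and vertical above 0.5 rad).
It also fails if it takes over 69 s, if anything falls off the work surface, if the arm or the gripper's body presses on something with over 40 N, if the wrist force passes 120 N, or if a joint passes its speed limit or range.

## Robot

A 7-joint arm with a two-finger parallel gripper is mounted at the origin on a cart in front of the work surface, level with it; the furniture and walls round the work are solid. World frame = base frame: x ahead of the robot, y to its left, z up, the work surface at z = 0. Lengths are in m, angles in rad, forces in N, time in s.
With the tool pointing down it reaches from about 0.4 to 0.85 m from the base axis. Payload 10.4 kg.
Tool frame: the origin (TCP) lies at the very end of the fingers, on their centre line; the grasp point (between the pads) lies manip.hold_point_z behind it (manip.hold_point_z is the distance from the TCP to the grasp point, in m); z points along the fingers, x is the direction in which the jaws open and shut, and the axes are right-handed (so a half turn about z gives the same grasp; the last joint's range is limited). The gripper opens to 85 mm and grips with 20 to 120 N. Pads are 22 mm wide; open, the fingers measure 114 mm over their backs; the gripper's body (76 mm by 85 mm) begins 54 mm behind the grasp point. The pads swing forward as they close: fully open they stand 13 mm farther back than shut.
Start: joints at [-1.185, 0.332, -0.065, 1.46, 0.022, 1.35, -0.088], TCP at [0.248, 0.574, 0.231] pointing down, gripper open.
Joint ranges: [-2.6, 2.6], [-0.5, 2.12], [-1.47, 1.34], [0.16, 2.42], [-1.27, 4.41], [0.06, 2.06], [-2.6, 2.6]. Speed limits (rad/s): [2.22, 2.22, 2.79, 2.79, 3.14, 3.14, 3.14].

## Interface

Orientations are given as a unit quaternion [x, y, z, w].
In Python, from workcell import readout, camera, camera_info, manip gives the robot as it stands.
- The arm moves only by the tool play_rows, never from a script. Its argument "rows" is a list of rows, each a list of 3 entries, a list of its own where there are three numbers: the shift along the world's x, y, z in mm, then the turn, a rotation vector about the world's x, y, z in degrees, then the finger opening in mm, from 0 to 85.4. In form: [[[tx, ty, tz], [rx, ry, rz], fingers], ...]. A call has 1 to 12 rows; each row shifts and turns the commanded pose from where the row before left it; what a row does not reach is not made up. A row lasts 1/8 s, in which the tool goes at most 62.5 mm and 10.7 degrees, less where a joint would pass 70% of its speed; a pose out of reach is approached as far as the arm can. A call with a gripper value outside its range is refused whole. The fingers move at their own pace and stop on an object; "force" is the grip in N (left out, the last holds). Time passes only in rows, so rows that do not move let the fingers close. It gives the time, the measured TCP pose, the force and the opening at its end, in the units of the state.
- readout.get_obs(): the state, without advancing time (a new reading comes with each control period).
- camera(name): name is "scene" or "top"; returns the picture (400x640x3 uint8, blue, green, red); there is no depth.
- camera_info(name): a dict with "fx", "fy", "cx", "cy" (pixels), "world_from_camera" (4x4, takes a point from camera to world coordinates). Camera axes: x right, y up, looking along -z (the intrinsics and any distortion apply to the point x, -y, -z); pixel columns grow to the right and rows downward; lengths in m; the calibration is good to about 2 mm. A picture is of the moment at which its call begins. camera_info takes no time and is no camera call.
- manip.hand_in(): hands the job in, once; it reports no verdict.
The state is a dict: "clock": time; "joint_pos": joint angles; "joint_velocities": joint speeds; "tau": joint torques, N m; "position": TCP position; "ee_rot": TCP orientation; "ft_force": force on the tool from outside, world axes, zero at the start; "torque": the same for the moment, N m; "grip_width": opening from 0.0 (shut) to 1.0 (fully open).
Only numpy, scipy, OpenCV 4.12 (cv2) and the standard library are available. Lean on these libraries where they do the work, as an engineer would, in place of code of your own. Each camera call takes 0.05 s, during which the arm holds its last target.

## Working session

There is one attempt and no reset: what is moved stays moved. The work goes in short steps, Python scripts to look and compute and a tool call to move; the robot and the scene stay as the last step left them, time stands still between calls to the robot, and variables do not carry over. Pictures are saved under pics/ and viewed, and the job is handed in when it is done.

Besides the shell and the picture viewer there is one more tool, called after "Emit:" as name(argument=value, ...), one argument or row to a line, values as JSON. play_rows: Moves the arm, as the interface text tells. Its arguments: {"type":"object","properties":{"rows":{"type":"array"},"force":{"type":"number"}},"required":["rows"]}

```bash
mkdir -p pics; ls
python3 - <<'E'
from workcell import readout, camera, camera_info, manip
import cv2,json
o=readout.get_obs();print(o);print(manip.hold_point_z)
for n in ("scene","top"):
    cv2.imwrite(f"pics/{n}0.png",camera(n)); print(n,camera_info(n))
E
```

```text
pics
{'clock': 0.0, 'joint_pos': array([-1.18462279,  0.33289858, -0.0646744 ,  1.46097265,  0.02160651,
        1.34988322, -0.08851764]), 'joint_velocities': array([ 0.00147733,  0.00029015,  0.0003469 ,  0.00134687,  0.00039464,
        0.00010202, -0.00093585]), 'tau': array([ 2.00885515e-04, -6.25461459e+01,  4.90930339e-02, -3.91592181e+01,
        1.63652853e-02,  1.02714688e-02, -5.71956195e-05]), 'position': array([0.24829629, 0.57314364, 0.23048423]), 'ee_rot': array([ 8.35912876e-01,  5.48861663e-01, -5.89158294e-04,  4.36325712e-04]), 'ft_force': array([-0.15198871,  0.82679287, -0.54760475]), 'torque': array([-0.03041069, -0.00286413,  0.03554213]), 'grip_width': 0.9946873962780266}
0.0187
scene {'fx': 503.6063075660581, 'fy': 503.6063075660581, 'cx': 324.772472008574, 'cy': 198.27439408229498, 'world_from_camera': array([[ 0.66190101,  0.57350369, -0.4826806 , -0.32686141],
       [-0.74951306,  0.51566088, -0.4151193 , -0.70197121],
       [ 0.01082706,  0.6365433 ,  0.77116496,  1.43737184],
       [ 0.        ,  0.        ,  0.        ,  1.        ]])}
top {'fx': 432.5476437644575, 'fy': 432.5476437644575, 'cx': 322.32748593810965, 'cy': 197.64347955337735, 'world_from_camera': array([[-0.00736433,  0.99384369, -0.11054632,  0.32134765],
       [-0.99996061, -0.0067715 ,  0.00573724,  0.01736139],
       [ 0.00495336,  0.11058422,  0.99385441,  1.78645574],
       [ 0.        ,  0.        ,  0.        ,  1.        ]])}
```

View pics/scene0.png

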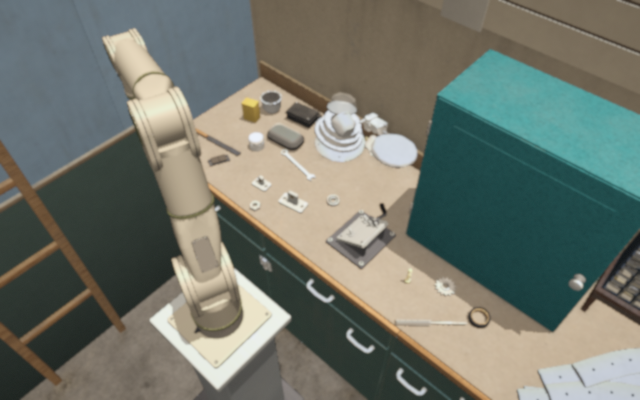

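View pics/top0.png

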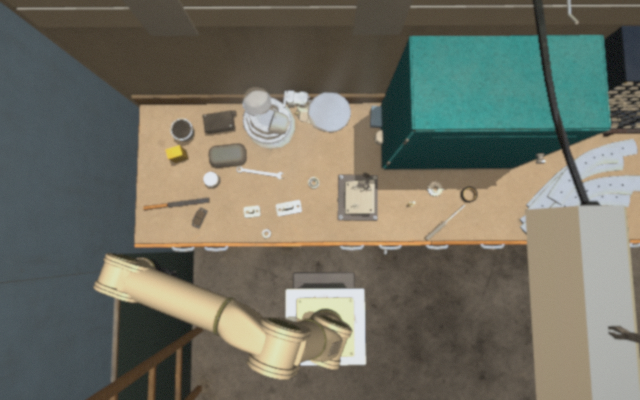

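Run:
```python
import cv2,numpy as np
s=cv2.imread("pics/scene0.png");t=cv2.imread("pics/top0.png")
def c(im,x0,y0,w,h,k): return cv2.resize(im[y0:y0+h,x0:x0+w],None,fx=k,fy=k,interpolation=cv2.INTER_CUBIC)
cv2.imwrite("pics/c1.png",c(s,320,195,80,75,9)[:600,:800])
cv2.imwrite("pics/c2.png",c(t,325,160,65,65,9))
cv2.imwrite("pics/c3.png",c(s,240,165,80,55,10)[:600,:800])
cv2.imwrite("pics/c4.png",c(t,235,190,80,55,10)[:600,:800])
```

```text
(no output)
```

View pics/c1.png

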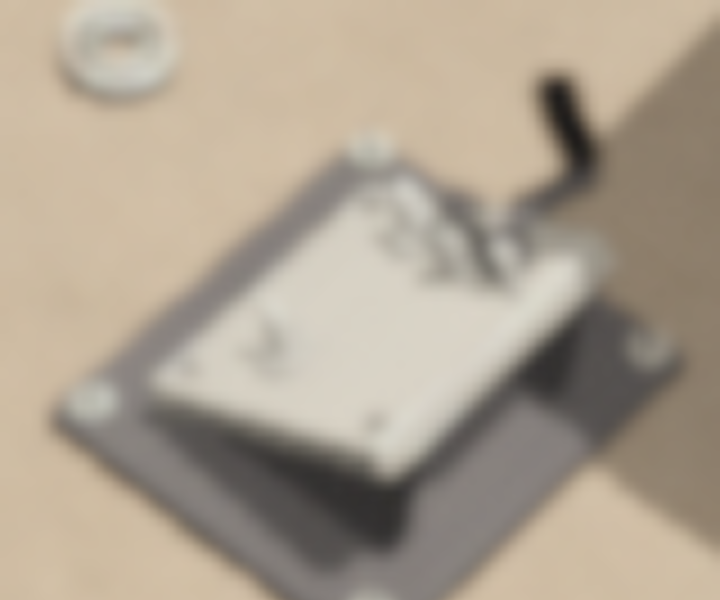

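View pics/c2.png

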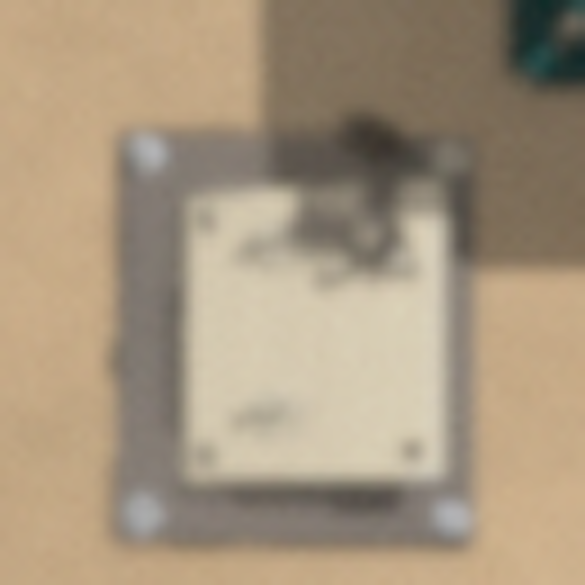

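View pics/c3.png

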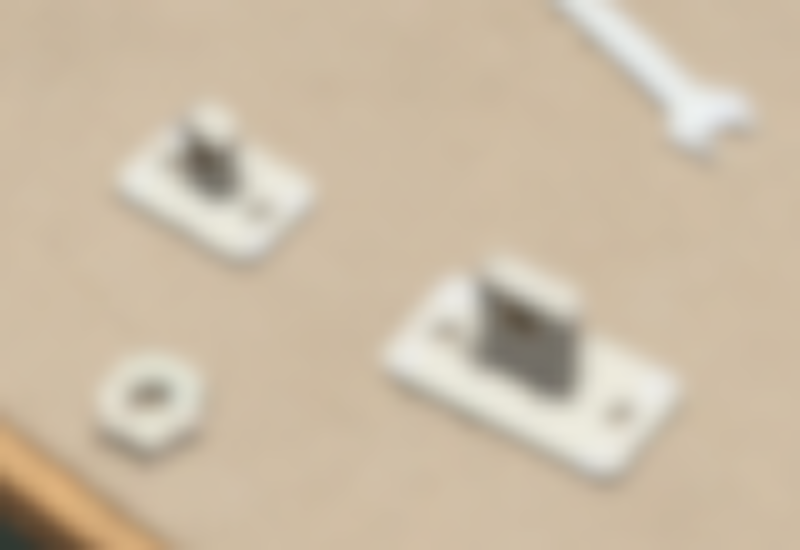

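View pics/c4.png

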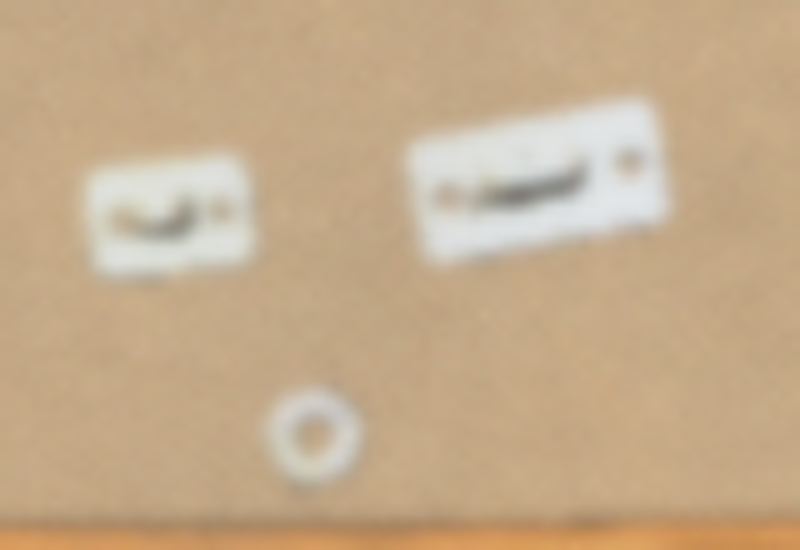

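```bash
cat > h.py <<'E'
import numpy as np,cv2
from scipy.ndimage import map_coordinates,gaussian_filter1d
from workcell import camera_info
CI={n:camera_info(n) for n in("scene","top")}
def proj(n,P):
    c=CI[n];M=np.linalg.inv(c["world_from_camera"]);P=np.atleast_2d(P)
    q=P@M[:3,:3].T+M[:3,3];z=-q[:,2]
    return np.c_[c["fx"]*q[:,0]/z+c["cx"],-c["fy"]*q[:,1]/z+c["cy"]]
def ray(n,uv):
    c=CI[n];W=c["world_from_camera"]
    d=W[:3,:3]@np.array([(uv[0]-c["cx"])/c["fx"],-(uv[1]-c["cy"])/c["fy"],-1]);return W[:3,3],d/np.linalg.norm(d)
def onz(n,uv,z):
    o,d=ray(n,uv);return o+d*(z-o[2])/d[2]
def tri(a,b):
    o1,d1=ray("scene",a);o2,d2=ray("top",b)
    s=np.linalg.lstsq(np.c_[d1,-d2],o2-o1,rcond=None)[0]
    p,q=o1+d1*s[0],o2+d2*s[1];return (p+q)/2,np.linalg.norm(p-q)
def edge(im,a,b,r=3,m=.12,chan=None):
    # robust line on strongest gradient near segment a-b; returns (point,dir,resid)
    g=im.astype(float).mean(2) if chan is None else im[...,chan].astype(float)
    a,b=np.array(a,float),np.array(b,float);L=np.linalg.norm(b-a);t=(b-a)/L;nn=np.array([-t[1],t[0]])
    s=np.arange(-r,r+.01,.1);P=[]
    for u in np.arange(m*L,(1-m)*L,.5):
        X=a+t*u+np.outer(s,nn);v=map_coordinates(g,[X[:,1],X[:,0]],order=3)
        d=np.abs(gaussian_filter1d(np.gradient(v),4));k=d.argmax()
        if d[k]>.3:
            w=slice(max(0,k-6),k+7);P.append(X[k]*0+ (X[w]*d[w,None]).sum(0)/d[w].sum())
    P=np.array(P,np.float32);vx,vy,x,y=cv2.fitLine(P,cv2.DIST_HUBER,0,.01,.001).ravel()
    res=np.median(np.abs((P-[x,y])@[-vy,vx]));return np.array([x,y]),np.array([vx,vy]),res
def inter(l,m):
    s=np.linalg.solve(np.c_[l[1],-m[1]],m[0]-l[0]);return l[0]+l[1]*s[0]
def quad(im,C,**k):
    C=[np.array(c,float) for c in C];E=[edge(im,C[i],C[(i+1)%4],**k) for i in range(4)]
    return [inter(E[i-1],E[i]) for i in range(4)],[round(float(e[2]),2) for e in E]
def crop(im,x0,y0,w,h,k): return cv2.resize(im[y0:y0+h,x0:x0+w],None,fx=k,fy=k,interpolation=cv2.INTER_CUBIC)
E
python3 - <<'E'
from h import *
s=cv2.imread("pics/scene0.png");t=cv2.imread("pics/top0.png")
f2=lambda p:(np.array(p)+.5)/9-.5+[325,160]
f1=lambda p:(np.array(p)+.5)/9-.5+[320,195]
f3=lambda p:(np.array(p)+.5)/10-.5+[240,165]
f4=lambda p:(np.array(p)+.5)/10-.5+[235,190]
np.set_printoptions(precision=4,suppress=True)
# base plate top view, z=.012 (order: far-left, far-right, near-right, near-left)
for nm,im,n,f,C,z in [("base",t,"top",f2,[(120,130),(468,130),(472,542),(115,545)],.012),
 ("brk",t,"top",f4,[(410,148),(650,95),(668,220),(430,265)],.008),
 ("short",t,"top",f4,[(85,172),(245,152),(255,262),(95,278)],.008),
 ("brk_s",s,"scene",f3,[(460,275),(685,382),(605,478),(385,355)],.008)]:
    q,r=quad(im,[f(c) for c in C]); P=np.array([onz(n,x,z) for x in q])
    print(nm,r,np.array(q).round(1).tolist());print(P[:,:2].tolist(),"ctr",P.mean(0)[:2],"sides",[round(float(np.linalg.norm(P[i]-P[(i+1)%4]))*1e3,1) for i in range(4)])
    d=P[1]-P[0]+P[2]-P[3];print(" dir",np.degrees(np.arctan2(d[1],d[0])))
q,r=quad(t,[f2(c) for c in [(185,190),(447,185),(447,480),(185,482)]]);print("faceT",r,np.array(q))
q,r=quad(s,[f1(c) for c in [(385,178),(580,262),(375,462),(152,382)]]);print("faceS",r,np.array(q))
E
```

```text
base [0.2, 0.02, 0.05, 0.19] [[337.3999938964844, 173.60000610351562], [373.8999938964844, 173.6999969482422], [374.29998779296875, 220.6999969482422], [337.1000061035156, 220.6999969482422]]
[[0.6189855691310953, -0.0561571620632116], [0.6174880796782023, -0.20796893702575575], [0.42202959824611397, -0.20545489062943995], [0.4232684160973916, -0.05274027304761619]] ctr [ 0.5204 -0.1306] sides [151.8, 195.5, 152.7, 195.7]
 dir -90.51481462581576
brk [0.05, 0.07, 0.09, 0.09] [[274.8999938964844, 203.8000030517578], [300.0, 198.89999389648438], [301.5, 211.1999969482422], [277.20001220703125, 215.8000030517578]]
[[0.4950938085140654, 0.2031022914881259], [0.5144399991096767, 0.09931248465370189], [0.46338188542638004, 0.09334410905335644], [0.4453053121727071, 0.19353090432651113]] ctr [0.4796 0.1473] sides [105.6, 51.4, 101.8, 50.7]
 dir -79.60379031561754
short [0.06, 0.07, 0.3, 0.19] [[242.8000030517578, 206.60000610351562], [259.0, 204.8000030517578], [260.0, 215.0], [244.0, 217.0]]
[[0.48441678574654823, 0.33544382131423855], [0.491395864072797, 0.26843319574175806], [0.4490099414538985, 0.2639439989557764], [0.44138768167798526, 0.3296364856931535]] ctr [0.4666 0.2994] sides [67.4, 42.6, 66.1, 43.4]
 dir -83.72099694065327
brk_s [0.08, 0.07, 0.03, 0.37] [[285.5, 191.5], [308.29998779296875, 202.8000030517578], [300.5, 212.1999969482422], [277.0, 200.5]]
[[0.4946521262986448, 0.19781652806978878], [0.5115564027393207, 0.09827838856460414], [0.4609367972349064, 0.08948445235594915], [0.44281931966072247, 0.19037071461948074]] ctr [0.4775 0.144 ] sides [101.0, 51.4, 102.5, 52.4]
 dir -80.08832198418416
faceT [0.1, 0.1, 0.03, 0.04] [[345.3256 181.0099]
 [374.3392 179.0869]
 [373.8399 212.9058]
 [345.0292 213.0656]]
faceS [0.68, 0.0, 0.05, 0.05] [[361.7121 213.8488]
 [385.4128 226.0764]
 [364.4592 246.5159]
 [334.9688 237.5754]]
```

```bash
cat >> h.py <<'E'
def seatT(x,y,yaw):
    # yaw: direction of seat y axis (world), level
    Y=np.array([np.cos(yaw),np.sin(yaw),0]);U=np.cross(Y,[0,0,1]) # horizontal uphill dir (robot's right)
    c,s_=np.cos(np.pi/6),.5
    X=c*U+s_*np.array([0,0,1]);Z=np.cross(X,Y);T=np.eye(4);T[:3,:3]=np.c_[X,Y,Z];T[:3,3]=[x,y,.06];return T
def sp(T,p): return np.atleast_2d(p)/1e3@T[:3,:3].T+T[:3,3]
E
python3 - <<'E'
from h import *
from scipy.optimize import least_squares
np.set_printoptions(precision=4,suppress=True)
s=cv2.imread("pics/scene0.png");t=cv2.imread("pics/top0.png")
f2=lambda p:(np.array(p)+.5)/9-.5+[325,160]
f1=lambda p:(np.array(p)+.5)/9-.5+[320,195]
ET=[edge(t,f2(a),f2(b),r=1.5) for a,b in [((185,200),(185,475)),((190,481),(440,478)),((447,270),(447,470))]]
MT=[((-50,-70),(-50,62)),((-50,-70),(75,-70)),((75,-70),(75,62))]
ES=[edge(s,f1(a),f1(b),r=1.5) for a,b in [((152,382),(370,192)),((160,385),(370,458))]]
MS=[((-50,-70),(-50,62)),((-50,-70),(75,-70))]
for e in ET+ES: print(e)
def resid(v,pr=False):
    T=seatT(*v);R=[]
    for n,E,M in(("top",ET,MT),("scene",ES,MS)):
        for e,m in zip(E,M):
            u=proj(n,sp(T,[(*m[0],-4),(*m[1],-4)]));R+=list((u-e[0])@[-e[1][1],e[1][0]])
    return np.array(R)
for sel in (slice(0,10),slice(0,6)):
    r=least_squares(lambda v:resid(v)[sel],[.52,-.13,0.0]);print(r.x,resid(r.x))
    v=r.x
v=least_squares(resid,[.52,-.13,0.]).x;T=seatT(*v)
for q in (0,.15,.3):
    pts=[(0,38,23.5),(0,-38,23.5),(50,34,23),(50+42*np.sin(q),34+42*np.cos(q),58),(50+42*np.sin(q),34+42*np.cos(q),18)]
    print(q,proj("top",sp(T,pts)).round(1).tolist(),proj("scene",sp(T,pts)).round(1).tolist())
q=.15
pts=[(0,38,23.5),(0,38,0),(0,-38,23.5),(0,-38,0),(50,34,23),(50+42*np.sin(q),34+42*np.cos(q),58),(50+42*np.sin(q),34+42*np.cos(q),18)]+[(x,y,-4) for x in(-50,75) for y in(-70,62)]
for im,n,x0,y0,o in((t,"top",325,160,"o2"),(s,"scene",320,195,"o1")):
    c=crop(im,x0,y0,80,65,9)
    for u in proj(n,sp(T,pts)): cv2.circle(c,tuple(int(z) for z in (u-[x0,y0]+.5)*9-.5),3,(0,0,255),1)
    cv2.imwrite(f"pics/{o}.png",c)
E
```

```text
(array([345.1929, 196.6944], dtype=float32), array([ 0.0118, -0.9999], dtype=float32), np.float32(0.0456495))
(array([357.701 , 212.9939], dtype=float32), array([ 1.    , -0.0044], dtype=float32), np.float32(0.027998045))
(array([374.0032, 198.0222], dtype=float32), array([ 0.0001, -1.    ], dtype=float32), np.float32(0.076394714))
(array([347.9013, 226.013 ], dtype=float32), array([ 0.7503, -0.6611], dtype=float32), np.float32(0.05243951))
(array([349.686 , 242.0433], dtype=float32), array([0.9572, 0.2894], dtype=float32), np.float32(0.048558652))
[ 0.5182 -0.1288 -0.0249] [ 0.3343  0.3312  0.8955  0.3485 -0.1749 -0.0319  0.1115 -0.0638 -0.6731
 -0.6616]
[ 0.5207 -0.1284 -0.0285] [ 0.1657  0.2806  0.2388 -0.2323 -0.3472 -0.082  -0.0757 -0.1207 -1.3359
 -1.27  ]
0 [[353.8, 186.1], [353.6, 205.1], [365.3, 186.5], [361.7, 174.6], [365.9, 176.1]] [[363.6, 214.7], [348.9, 227.9], [373.4, 218.0], [378.1, 202.4], [381.8, 212.0]]
0.15 [[353.8, 186.1], [353.6, 205.1], [365.3, 186.5], [363.2, 174.6], [367.4, 176.1]] [[363.6, 214.7], [348.9, 227.9], [373.4, 218.0], [379.4, 202.7], [383.0, 212.4]]
0.3 [[353.8, 186.1], [353.6, 205.1], [365.3, 186.5], [364.6, 174.8], [368.8, 176.3]] [[363.6, 214.7], [348.9, 227.9], [373.4, 218.0], [380.4, 203.2], [384.1, 212.9]]
```

View pics/o1.png

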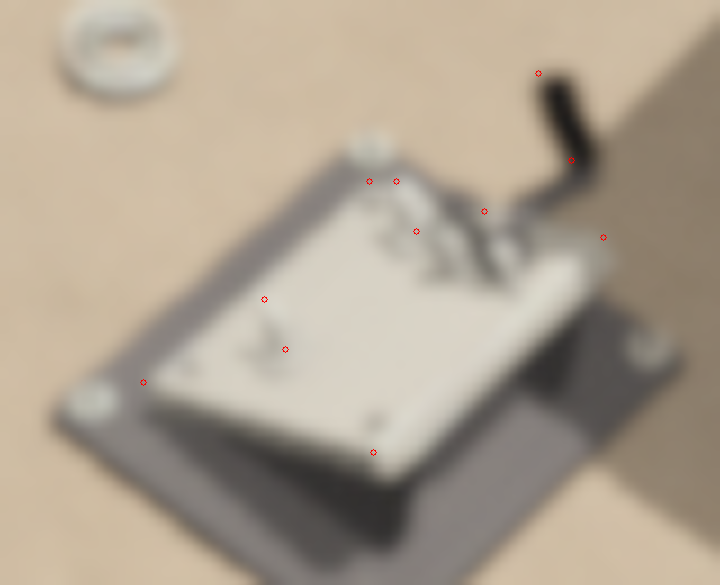

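View pics/o2.png

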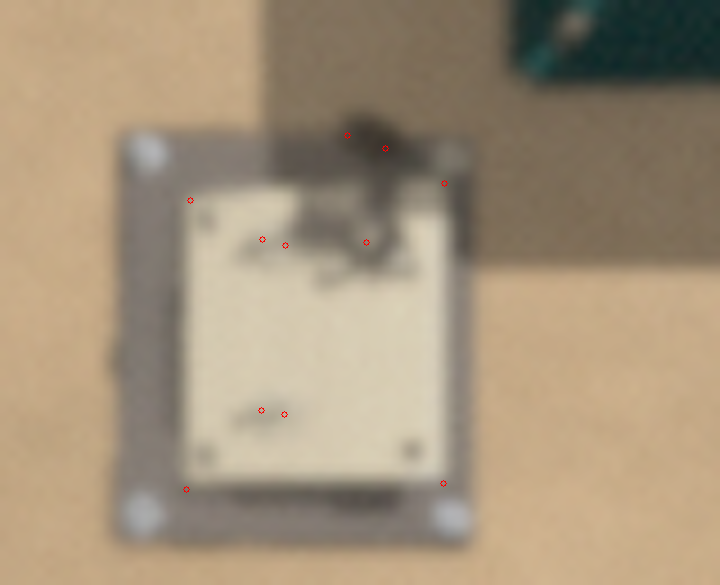

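```bash
cat > fit.py <<'E'
from h import *
from scipy.optimize import least_squares
np.set_printoptions(precision=4,suppress=True)
s=cv2.imread("pics/scene0.png");t=cv2.imread("pics/top0.png")
f2=lambda p:(np.array(p)+.5)/9-.5+[325,160]
f1=lambda p:(np.array(p)+.5)/9-.5+[320,195]
f3=lambda p:(np.array(p)+.5)/10-.5+[240,165]
f4=lambda p:(np.array(p)+.5)/10-.5+[235,190]
E
python3 - <<'E'
from fit import *
B=[edge(t,f2(a),f2(b),r=1.5) for a,b in [((120,140),(117,540)),((120,544),(470,540)),((471,280),(471,500)),((170,132),(265,132))]]
c=[inter(B[0],B[1]),inter(B[1],B[2]),inter(B[2],B[3]),inter(B[3],B[0])]
P=np.array([onz("top",u,.012) for u in c]);print(P,[e[2] for e in B]);
print("yaw left,right",[np.arctan2((b-a)[1],(b-a)[0]) for a,b in((P[0],P[3]),(P[1],P[2]))],np.arctan2((P[0]-P[1])[1],(P[0]-P[1])[0])-np.pi/2, [np.linalg.norm(P[i]-P[i-1]) for i in range(4)],P.mean(0))
B=[edge(s,f1(a),f1(b),r=1.5) for a,b in [((60,410),(340,160)),((60,430),(270,590))]]
print([e[2] for e in B])
for e,m in zip(B,(0.012,0)):
    a,b=onz("scene",e[0]-10*e[1],m),onz("scene",e[0]+10*e[1],m);d=b-a;print(np.arctan2(d[1],d[0]),a,b)
# face per-camera fits with fixed yaws
ET=[edge(t,f2(a),f2(b),r=1.5) for a,b in [((185,200),(185,475)),((190,481),(440,478)),((447,270),(447,470)),((190,188),(260,186))]]
MT=[((-50,-70),(-50,62)),((-50,-70),(75,-70)),((75,-70),(75,62)),((-50,62),(75,62))]
ES=[edge(s,f1(a),f1(b),r=1.) for a,b in [((152,382),(370,192)),((160,385),(370,458)),((375,460),(590,255))]]
MS=[((-50,-70),(-50,62)),((-50,-70),(75,-70)),((75,-70),(75,62))]
def rr(v,yaw,n,E,M):
    T=seatT(v[0],v[1],yaw if yaw is not None else v[2]);R=[]
    for e,m in zip(E,M):
        u=proj(n,sp(T,[(*m[0],-4),(*m[1],-4)]));R+=list((u-e[0])@[-e[1][1],e[1][0]])
    return np.array(R)
for yaw in(0,-.01,-.02,-.03,None):
  for n,E,M in(("top",ET,MT),("scene",ES[:2],MS)):
    r=least_squares(rr,[.52,-.13,0],args=(yaw,n,E,M));print(yaw,n,r.x,r.fun.round(2))
E
```

```text
[[ 0.4231 -0.0534  0.012 ]
 [ 0.4217 -0.2168  0.012 ]
 [ 0.6161 -0.2221  0.012 ]
 [ 0.6193 -0.0558  0.012 ]] [np.float32(0.16752392), np.float32(0.05266393), np.float32(0.096532986), np.float32(0.12809512)]
yaw left,right [np.float64(-0.012411477093039604), np.float64(-0.027385399140574213)] -0.008771079112732894 [np.float64(0.19615395428823415), np.float64(0.16339277508234404), np.float64(0.19446257610110632), np.float64(0.16630721141967925)] [ 0.52  -0.137  0.012]
[np.float32(0.14785337), np.float32(0.06102085)]
-0.025594623266960808 [ 0.4709 -0.0595  0.012 ] [ 0.5502 -0.0615  0.012 ]
-1.5853438978746925 [ 0.4254 -0.0888  0.    ] [ 0.4243 -0.1608  0.    ]
0 top [ 0.5217 -0.1283  0.    ] [ 0.6  -0.2   0.28 -0.97  0.1  -0.59 -0.24  0.95]
0 scene [ 0.5154 -0.1286  0.    ] [ 0.6  -0.62  0.35 -0.34]
-0.01 top [ 0.5219 -0.1283  0.    ] [ 0.44 -0.04  0.13 -0.85 -0.06 -0.42 -0.36  1.09]
-0.01 scene [ 0.5153 -0.1287  0.    ] [ 0.43 -0.44  0.23 -0.21]
-0.02 top [ 0.5221 -0.1283  0.    ] [ 0.28  0.12 -0.02 -0.73 -0.23 -0.25 -0.48  1.23]
-0.02 scene [ 0.5152 -0.1288  0.    ] [ 0.26 -0.27  0.1  -0.09]
-0.03 top [ 0.5223 -0.1284  0.    ] [ 0.12  0.28 -0.17 -0.61 -0.4  -0.08 -0.6   1.37]
-0.03 scene [ 0.5151 -0.1288  0.    ] [ 0.09 -0.09 -0.03  0.03]
None top [ 0.522  -0.1283 -0.0134] [ 0.38  0.01  0.08 -0.81 -0.12 -0.36 -0.41  1.14]
None scene [ 0.5151 -0.1289 -0.0325] [ 0.04 -0.05 -0.07  0.06]
```

Run:
```python
from fit import *
c=crop(t,355,165,30,30,20).astype(float)
cv2.imwrite("pics/k2.png",np.clip((c-20)*2.2,0,255).astype(np.uint8))
c=crop(s,355,195,35,35,17).astype(float)
cv2.imwrite("pics/k1.png",np.clip(c*1.3,0,255).astype(np.uint8))
```

```text
(no output)
```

View pics/k2.png

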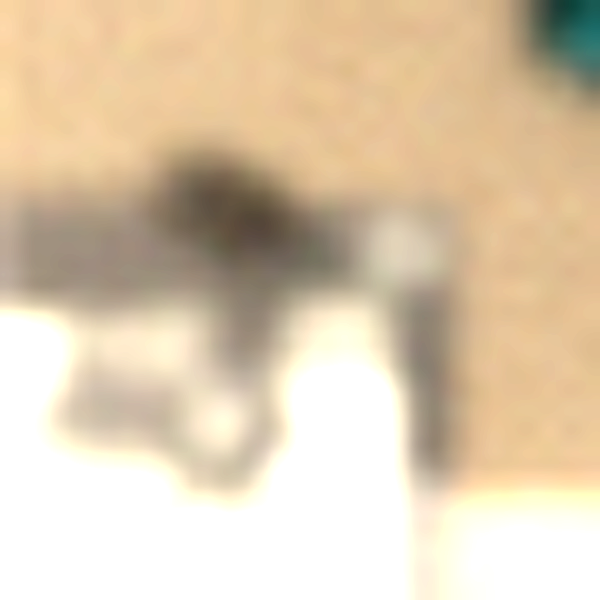

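View pics/k1.png

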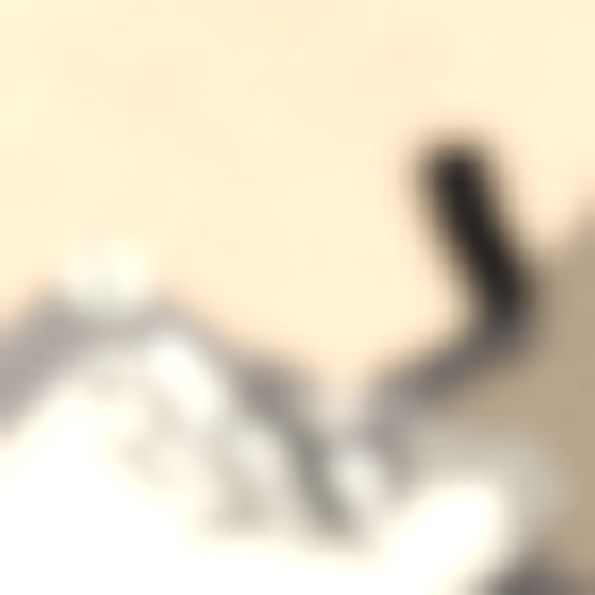

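Run:
```python
from fit import *
p,e=tri((382.3,208.3),(366.0,174.8));print("knob mid",p,e)
p2,e=tri((380.8,203.9),(364.6,173.8));print("knob top",p2,e)
p3,e=tri((374.2,218.4),(365.4,185.1));print("pivot z23",p3,e)
for x in(.5182,.5207):
  T=seatT(x,-.1287,-.02);Ti=np.linalg.inv(T)
  for q in(p,p2,p3): print((Ti[:3,:3]@q+Ti[:3,3])*1e3)
```

```text
knob mid [ 0.5956 -0.1635  0.1173] 0.00011683627694797234
knob top [ 0.5962 -0.1558  0.134 ] 0.0017901857560288512
pivot z23 [ 0.5572 -0.162   0.0979] 0.0014757996599713454
[57.501  78.0913 33.0144]
[59.1053 78.5496 51.3361]
[47.1256 39.7015 16.5241]
[57.5443 75.5918 32.9894]
[59.1486 76.0501 51.3111]
[47.1689 37.202  16.4991]
```

```bash
cat > mv.py <<'E'
from h import *
from scipy.spatial.transform import Rotation as R
from workcell import readout
np.set_printoptions(precision=4,suppress=True)
X0,Y0,YAW=.5200,-.1287,-.02
def seat(): return seatT(X0,Y0,YAW)
def now():
    o=readout.get_obs();return o,o["position"],R.from_quat(o["ee_rot"])
def to(p,Rt,cur=None):
    o,p0,r0=now()
    if cur is not None:p0,r0=cur
    rv=np.degrees((Rt*r0.inv()).as_rotvec());print("shift mm",((np.array(p)-p0)*1e3).round(1),"rotvec",rv.round(1),"|",np.linalg.norm(rv).round(1),"joints",o["joint_pos"].round(2),"t",o["clock"])
def toolR(zdir,xdir):
    z=np.array(zdir)/np.linalg.norm(zdir);x=np.array(xdir,float);x-=z*(x@z);x/=np.linalg.norm(x);return R.from_matrix(np.c_[x,np.cross(z,x),z])
E
python3 - <<'E'
from mv import *
T=seat();X,Y,Z=T[:3,:3].T;print(X,Y,Z)
q=.19;tan=np.cos(q)*X-np.sin(q)*Y
g=sp(T,[(50+42*np.sin(q),34+42*np.cos(q),40)])[0];print("knob",g)
for sg in(1,-1):
    Rt=toolR(-Z,sg*tan);to(g+Z*.06,Rt)
E
```

```text
[-0.0173 -0.8659  0.5   ] [ 0.9998 -0.02    0.    ] [0.01   0.4999 0.866 ]
knob [ 0.5946 -0.1604  0.1236]
shift mm [ 346.9 -703.6  -55. ] rotvec [  -5.3  -43.7 -163.2] | 169.0 joints [-1.18  0.33 -0.06  1.46  0.02  1.35 -0.09] t 0.1
shift mm [ 346.9 -703.6  -55. ] rotvec [-29.8   3.6  11.1] | 32.0 joints [-1.18  0.33 -0.06  1.46  0.02  1.35 -0.09] t 0.1
```

Emit:
play_rows(
  rows=[
    [[22,-50,2],[-2.1,0.3,0.8],85],
    [[22,-50,2],[-2.1,0.3,0.8],85],
    [[22,-50,2],[-2.1,0.3,0.8],85],
    [[22,-50,2],[-2.1,0.3,0.8],85],
    [[22,-50,2],[-2.1,0.3,0.8],85],
    [[22,-50,2],[-2.1,0.3,0.8],85],
    [[22,-50,2],[-2.1,0.3,0.8],85],
    [[22,-50,2],[-2.1,0.3,0.8],85],
    [[22,-50,2],[-2.1,0.3,0.8],85],
    [[22,-50,2],[-2.1,0.3,0.8],85],
    [[22,-50,2],[-2.1,0.3,0.8],85],
    [[22,-50,2],[-2.1,0.3,0.8],85],
  ],
  force=30,
)

```text
clock: 1.6
position: [0.5128, -0.0281, 0.2553]
ee_rot: [0.767, 0.603, -0.146, 0.165]
ft_force: [0.6, 0.1, -0.8]
grip_width: 0.994
```

Emit:
play_rows(
  rows=[
    [[22,-50,0],[-2.1,0.3,0.8],60],
    [[22,-50,0],[-2.1,0.3,0.8],40],
    [[0,0,0],[0,0,0],40],
    [[0,0,0],[0,0,0],40],
  ],
)

```text
clock: 2.1
position: [0.5562, -0.1259, 0.2549]
ee_rot: [0.751, 0.609, -0.169, 0.191]
ft_force: [0.2, 0.9, -0.0]
grip_width: 0.468
```

Run:
```python
from mv import *
from workcell import camera
T=seat();X,Y,Z=T[:3,:3].T
q=.19;tan=np.cos(q)*X-np.sin(q)*Y
g=sp(T,[(50+42*np.sin(q),34+42*np.cos(q),40)])[0]
to(g-Z*.0187*-1*-1+Z*.05,toolR(-Z,-tan))
o,p,r=now();print(p,proj("scene",p),proj("top",p),o["grip_width"])
s=camera("scene");t=camera("top");cv2.imwrite("pics/s1.png",s);cv2.imwrite("pics/t1.png",t)
cv2.imwrite("pics/s1c.png",crop(s,310,130,110,110,5));cv2.imwrite("pics/t1c.png",crop(t,310,130,110,100,6))
```

```text
shift mm [  38.7  -18.9 -104.2] rotvec [-0.4 -0.7  0.1] | 0.8 joints [-0.51  0.22  0.41  1.67  0.43  1.37  1.15] t 2.1
[ 0.5562 -0.1259  0.2549] [[369.4456 182.0439]] [[359.7206 179.481 ]] 0.4675556305646042
```

View pics/s1c.png

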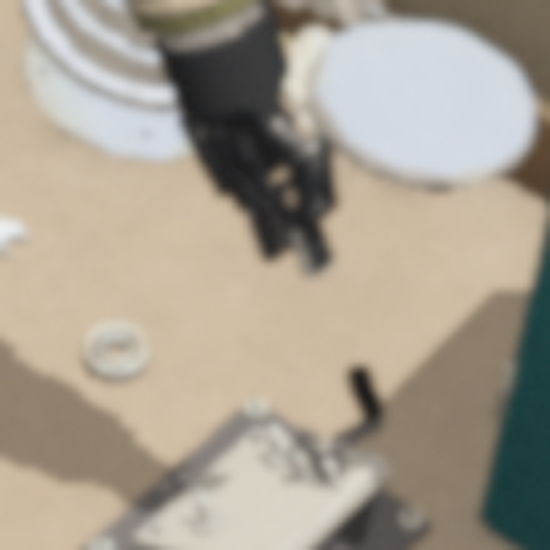

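View pics/t1c.png

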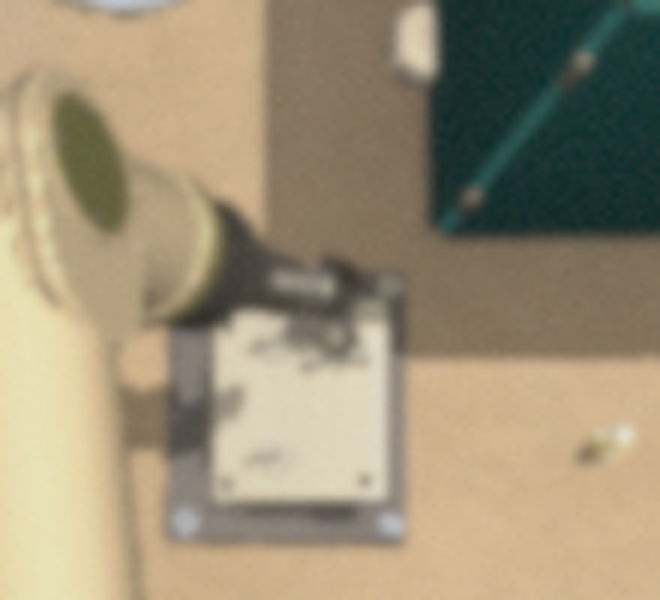

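Emit:
play_rows(
  rows=[
    [[38,-19,-30],[0,0,0],62],
    [[0,0,-37],[-0.4,-0.7,0],62],
    [[0,0,-37],[0,0,0],62],
    [[0,0,0],[0,0,0],62],
    [[0,-8,-14],[0,0,0],62],
    [[0,-8,-14],[0,0,0],62],
    [[0,-9,-15],[0,0,0],62],
    [[0,0,0],[0,0,0],62],
  ],
)

```text
clock: 3.2
position: [0.5934, -0.1718, 0.1072]
ee_rot: [0.752, 0.606, -0.168, 0.198]
ft_force: [-0.2, -0.8, -1.4]
grip_width: 0.724
```

Run:
```python
from mv import *
from workcell import camera
o,p,r=now();print(o["ft_force"],proj("scene",p),p)
s=camera("scene");t=camera("top")
cv2.imwrite("pics/s2c.png",crop(s,330,170,80,70,8));cv2.imwrite("pics/t2c.png",crop(t,330,150,60,60,9))
```

```text
[-0.1573 -0.7608 -1.3881] [[383.5774 211.8445]] [ 0.5934 -0.1718  0.1072]
```

View pics/s2c.png

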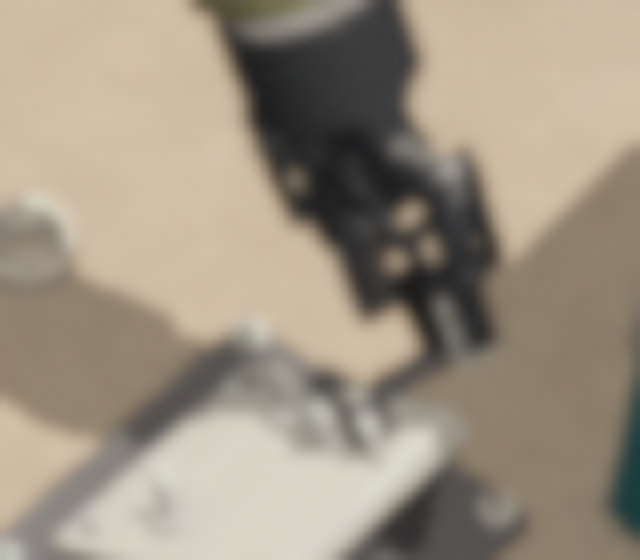

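View pics/t2c.png

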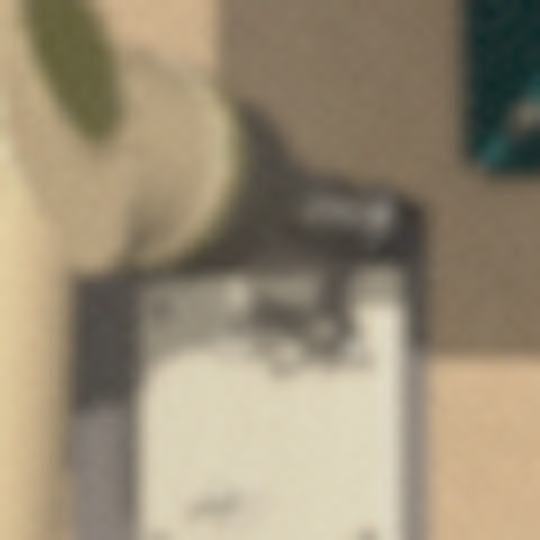

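Emit:
play_rows(
  rows=[
    [[0,0,0],[0,0,0],10],
    [[0,0,0],[0,0,0],10],
    [[0,0,0],[0,0,0],10],
    [[0,0,0],[0,0,0],10],
    [[0,0,0],[0,0,0],10],
    [[0,0,0],[0,0,0],10],
  ],
  force=25,
)

```text
clock: 4.05
position: [0.5948, -0.1703, 0.1087]
ee_rot: [0.751, 0.607, -0.166, 0.198]
ft_force: [-0.5, 2.5, 4.0]
grip_width: 0.2
```

Run:
```python
from mv import *
o,p,r=now();T=seat();X,Y,Z=T[:3,:3].T
h=p-r.as_matrix()[:,2]*.0187
print("knob in seat",(T[:3,:3].T@(h-T[:3,3])*1e3).round(1),o["joint_pos"].round(2))
q0=.17
for k in range(1,13):
    a,b=q0+(k-1)*.115,q0+k*.115
    d=42*((np.sin(b)-np.sin(a))*X+(np.cos(b)-np.cos(a))*Y);print(d.round(1).tolist(),(-np.degrees(.115)*Z).round(1).tolist())
```

```text
knob in seat [59.1 75.6 40.8] [-0.42  0.44  0.43  1.74  0.4   1.06  1.12]
[-1.2, -4.1, 2.4] [-0.1, -3.3, -5.7]
[-1.7, -3.9, 2.3] [-0.1, -3.3, -5.7]
[-2.2, -3.7, 2.2] [-0.1, -3.3, -5.7]
[-2.7, -3.5, 2.0] [-0.1, -3.3, -5.7]
[-3.1, -3.2, 1.9] [-0.1, -3.3, -5.7]
[-3.5, -2.8, 1.7] [-0.1, -3.3, -5.7]
[-3.9, -2.5, 1.5] [-0.1, -3.3, -5.7]
[-4.2, -2.1, 1.2] [-0.1, -3.3, -5.7]
[-4.4, -1.6, 1.0] [-0.1, -3.3, -5.7]
[-4.6, -1.2, 0.7] [-0.1, -3.3, -5.7]
[-4.8, -0.7, 0.5] [-0.1, -3.3, -5.7]
[-4.8, -0.2, 0.2] [-0.1, -3.3, -5.7]
```

Emit:
play_rows(
  rows=[
    [[-1.4,-4.0,2.4],[0,-1.6,-2.8],10],
    [[-1.9,-3.8,2.2],[0,-1.6,-2.8],10],
    [[-2.4,-3.6,2.1],[0,-1.6,-2.8],10],
    [[-2.8,-3.4,2.0],[0,-1.6,-2.8],10],
    [[-3.2,-3.1,1.8],[0,-1.6,-2.8],10],
    [[-3.6,-2.8,1.6],[0,-1.6,-2.8],10],
  ],
)

```text
clock: 4.8
position: [0.581, -0.1896, 0.1203]
ee_rot: [0.843, 0.472, -0.128, 0.222]
ft_force: [9.1, 3.6, -3.8]
grip_width: 0.2
```

Run:
```python
from mv import *
o,p,r=now();T=seat()
h=p-r.as_matrix()[:,2]*.0187
print("knob in seat",(T[:3,:3].T@(h-T[:3,3])*1e3).round(1),o["joint_pos"].round(2),T[:3,:3].T@o["ft_force"])
```

```text
knob in seat [81.9 62.1 41. ] [-0.45  0.41  0.5   1.77  0.38  1.04  0.83] [-5.166  9.011 -1.384]
```

Emit:
play_rows(
  rows=[
    [[-3.7,-2.7,1.6],[0,-1.6,-2.8],10],
    [[-4.0,-2.2,1.3],[0,-1.6,-2.8],10],
    [[-4.3,-1.8,1.1],[0,-1.6,-2.8],10],
    [[-4.5,-1.4,0.8],[0,-1.6,-2.8],10],
    [[-4.7,-1.0,0.6],[0,-1.6,-2.8],10],
    [[-4.8,-0.5,0.3],[0,-1.6,-2.8],10],
    [[0,0,0],[0,0,0],10],
  ],
)

```text
clock: 5.68
position: [0.5563, -0.1988, 0.1259]
ee_rot: [0.911, 0.325, -0.087, 0.239]
ft_force: [16.9, -0.2, -12.3]
grip_width: 0.195
```

Run:
```python
from mv import *
o,p,r=now();T=seat()
h=p-r.as_matrix()[:,2]*.0187
print("knob in seat",(T[:3,:3].T@(h-T[:3,3])*1e3).round(1),o["joint_pos"].round(2),T[:3,:3].T@o["ft_force"],o["torque"])
```

```text
knob in seat [93.2 37.6 41.1] [-0.51  0.35  0.57  1.84  0.39  1.02  0.51] [ -6.2484  16.9369 -10.6087] [ 1.5    -2.9794  1.481 ]
```

Emit:
play_rows(
  rows=[
    [[0,0,0],[0,0,0],45],
    [[0,0,0],[0,0,0],45],
    [[0,0,0],[0,0,0],45],
  ],
)

```text
clock: 6.05
position: [0.5527, -0.2011, 0.126]
ee_rot: [0.911, 0.324, -0.091, 0.239]
ft_force: [-0.3, -0.0, -0.7]
grip_width: 0.53
```

Emit:
play_rows(
  rows=[
    [[0,10,17],[0,0,0],45],
    [[0,10,17],[0,0,0],45],
    [[0,10,17],[0,0,0],45],
    [[0,15,26],[0,0,0],85],
    [[-10,40,30],[0,0,0],85],
    [[-10,50,10],[0,0,0],85],
    [[-10,50,0],[0,0,0],85],
  ],
)

```text
clock: 6.92
position: [0.5229, -0.0145, 0.2441]
ee_rot: [0.911, 0.323, -0.09, 0.239]
ft_force: [0.4, 0.1, -0.3]
grip_width: 0.995
```

Run:
```python
from mv import *
from workcell import camera
o,p,r=now();print(p,o["ft_force"])
s=camera("scene");t=camera("top");cv2.imwrite("pics/s3.png",s);cv2.imwrite("pics/t3.png",t)
cv2.imwrite("pics/s3c.png",crop(s,320,170,80,70,8));cv2.imwrite("pics/t3c.png",crop(t,330,160,60,60,9))
```

```text
[ 0.5229 -0.0145  0.2441] [ 0.3516  0.055  -0.296 ]
```

View pics/s3c.png

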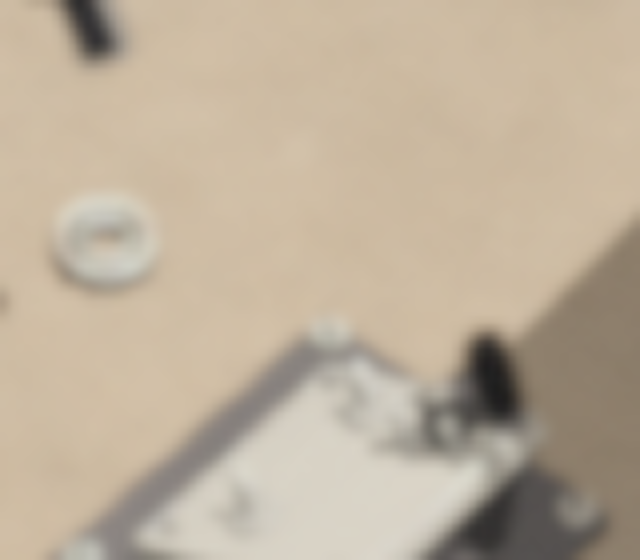

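View pics/t3c.png

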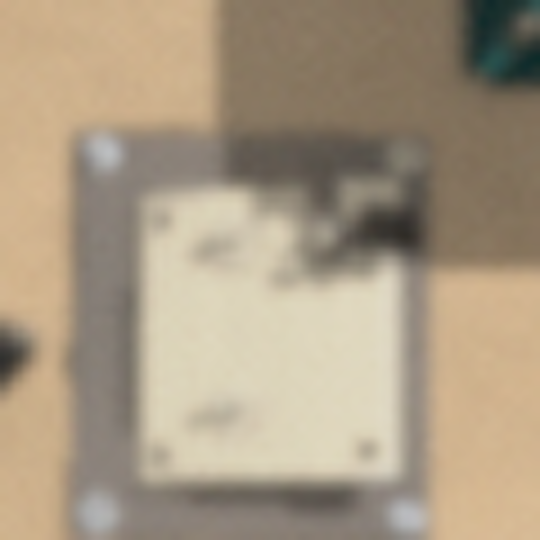

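Run:
```python
import numpy as np
from scipy.optimize import least_squares
M=np.array([[9.1,41.6],[31.9,28.1],[43.2,3.6]]);A=[.19,.526,.86]
def f(v,stop):
    a,b,e=v;R=[]
    for i,(m,t) in enumerate(zip(M,A)):
        k=m+e*np.array([np.sin(t),np.cos(t)])-[a,b];R.append(np.hypot(*k)-42)
    if stop:R.append(k[1])
    return R
for st in(0,1):
    r=least_squares(f,[0,0,0],args=(st,));print(r.x,np.array(r.fun))
```

```text
[-1.59814581 -3.09107168 -3.95807262] [ 7.24753590e-13 -2.06057393e-13  3.73034936e-12]
[5.07843476 6.66991575 6.57917487] [-0.27573605 -1.4661362   1.12487752  1.22258445]
```

Run:
```python
from mv import *
a=np.radians(10)
to([.4787,.1457,.10],toolR([0,0,-1],[np.cos(a),np.sin(a),0]))
```

```text
shift mm [ -44.1  155.2 -142.6] rotvec [ 28.7  -8.1 -29. ] | 41.6 joints [-0.78  0.19  0.46  1.73  0.4   1.43  0.27] t 7.025
```

Emit:
play_rows(
  rows=[
    [[-7,26,-12],[4.8,-1.35,-4.8],85],
    [[-7,26,-12],[4.8,-1.35,-4.8],85],
    [[-7,26,-12],[4.8,-1.35,-4.8],85],
    [[-7,26,-12],[4.8,-1.35,-4.8],85],
    [[-8,26,-12],[4.8,-1.35,-4.8],85],
    [[-8,25,-12],[4.7,-1.35,-5],85],
    [[0,0,-20],[0,0,0],85],
    [[0,0,-20],[0,0,0],85],
    [[0,0,0],[0,0,0],85],
    [[0,0,0],[0,0,0],85],
  ],
)

```text
clock: 8.28
position: [0.4795, 0.139, 0.1318]
ee_rot: [0.997, 0.083, -0.001, 0.0]
ft_force: [0.7, 0.8, 0.3]
grip_width: 0.996
```

Run:
```python
from mv import *
from workcell import camera
a=np.radians(10)
to([.4787,.1457,.018],toolR([0,0,-1],[np.cos(a),np.sin(a),0]))
o,p,r=now();print(p,r.as_matrix(),proj("scene",p),proj("top",p))
s=camera("scene");t=camera("top");cv2.imwrite("pics/s4.png",s);cv2.imwrite("pics/t4.png",t)
cv2.imwrite("pics/s4c.png",crop(s,250,140,80,75,8));cv2.imwrite("pics/t4c.png",crop(t,255,170,65,60,9))
```

```text
shift mm [  -0.8    6.7 -113.8] rotvec [ 0.  -0.1  0.5] | 0.5 joints [-0.78  0.14  0.44  1.93 -0.07  1.09 -0.15] t 8.275
[0.4795 0.139  0.1318] [[ 0.9863  0.1647 -0.0018]
 [ 0.1647 -0.9863 -0.0004]
 [-0.0018  0.0001 -1.    ]] [[292.8322 179.4936]] [[288.2245 204.5642]]
```

View pics/s4c.png

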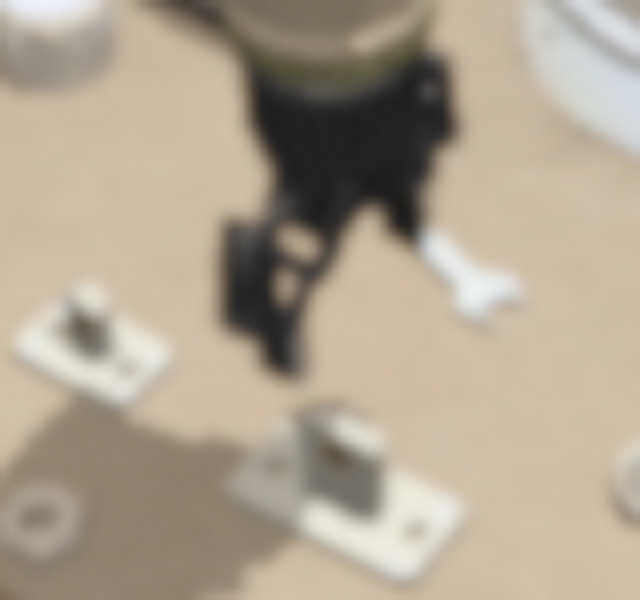

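View pics/t4c.png

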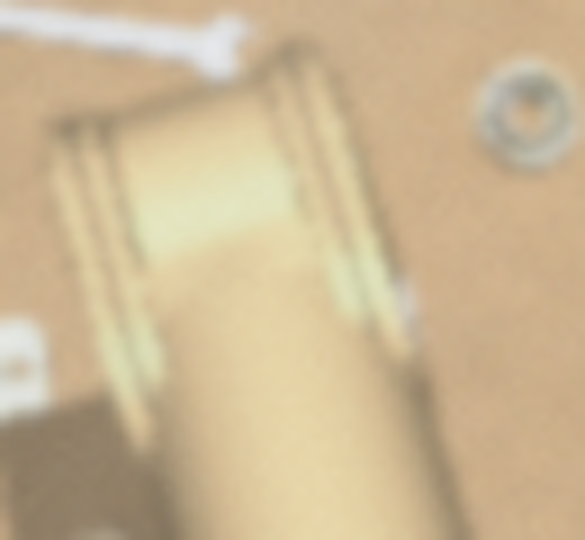

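Emit:
play_rows(
  rows=[
    [[-1,7,-30],[0,0,0.5],55],
    [[0,0,-35],[0,0,0],55],
    [[0,0,-25],[0,0,0],55],
    [[0,0,-15],[0,0,0],55],
    [[0,0,-8],[0,0,0],55],
    [[0,0,0],[0,0,0],55],
    [[0,0,0],[0,0,0],55],
  ],
)

```text
clock: 9.25
position: [0.4787, 0.1464, 0.019]
ee_rot: [0.996, 0.087, -0.001, -0.0]
ft_force: [0.0, 0.3, -0.6]
grip_width: 0.643
```

Run:
```python
from mv import *
from workcell import camera
o,p,r=now();print(p,o["ft_force"])
s=camera("scene");cv2.imwrite("pics/s5.png",s)
cv2.imwrite("pics/s5c.png",crop(s,250,140,80,75,8))
```

```text
[0.4787 0.1464 0.019 ] [ 0.008   0.2526 -0.6272]
```

View pics/s5c.png

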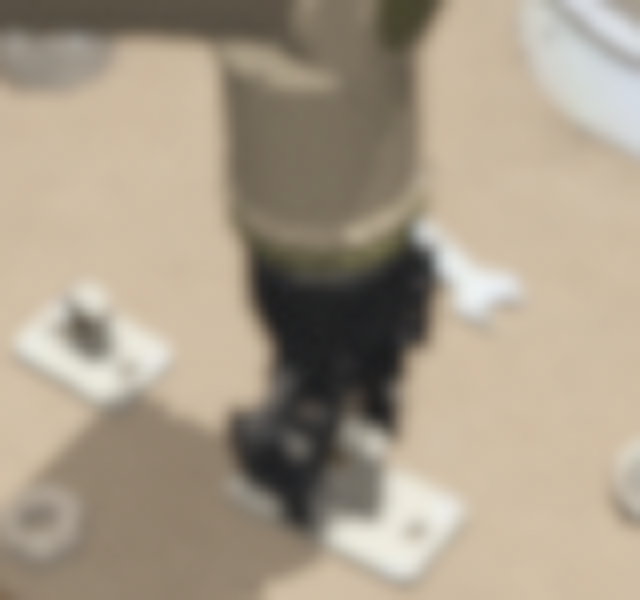

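Emit:
play_rows(
  rows=[
    [[0,0,0],[0,0,0],4],
    [[0,0,0],[0,0,0],4],
    [[0,0,0],[0,0,0],4],
    [[0,0,0],[0,0,0],4],
    [[0,0,0],[0,0,0],4],
    [[0,0,0],[0,0,0],4],
  ],
  force=60,
)

```text
clock: 10.05
position: [0.4786, 0.1464, 0.0185]
ee_rot: [0.996, 0.087, -0.001, -0.0]
ft_force: [0.6, -0.3, 5.6]
grip_width: 0.111
```

Emit:
play_rows(
  rows=[
    [[0,0,10],[0,0,0],4],
    [[0,0,20],[0,0,0],4],
    [[0,0,40],[0,0,0],4],
    [[0,0,40],[0,0,0],4],
    [[0,0,20],[0,0,0],4],
    [[0,0,0],[0,0,0],4],
  ],
)

```text
clock: 10.8
position: [0.4785, 0.1464, 0.1493]
ee_rot: [0.996, 0.087, -0.0, -0.0]
ft_force: [0.2, -0.4, -4.3]
grip_width: 0.105
```

Run:
```python
from mv import *
from workcell import camera
T=seat();X,Y,Z=T[:3,:3].T
to(sp(T,[(0,0,18+40)])[0],toolR(-Z,-X))
o,p,r=now();print(p,r.as_matrix())
s=camera("scene");cv2.imwrite("pics/s6.png",s)
cv2.imwrite("pics/s6c.png",crop(s,250,100,90,75,8))
```

```text
shift mm [  42.  -246.1  -39.1] rotvec [-24.7  21.   76.9] | 83.5 joints [-0.8   0.12  0.44  1.91 -0.06  1.12 -0.16] t 10.8
[0.4785 0.1464 0.1493] [[ 0.9848  0.1738 -0.0007]
 [ 0.1738 -0.9848  0.0007]
 [-0.0006 -0.0008 -1.    ]]
```

View pics/s6c.png

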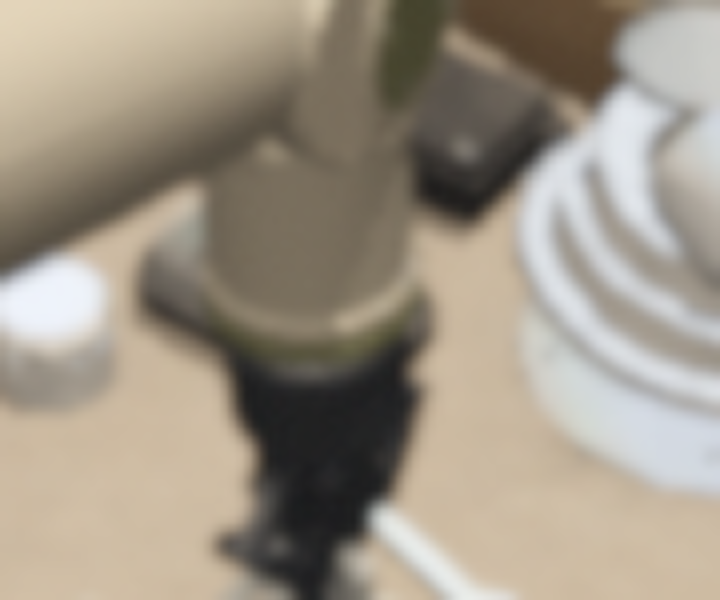

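Emit:
play_rows(
  rows=[
    [[4,-18,25],[-2.47,2.1,7.69],4],
    [[4,-24,15],[-2.47,2.1,7.69],4],
    [[4,-24,10],[-2.47,2.1,7.69],4],
    [[4,-24,0],[-2.47,2.1,7.69],4],
    [[4,-24,0],[-2.47,2.1,7.69],4],
    [[4,-24,0],[-2.47,2.1,7.69],4],
    [[4,-24,-10],[-2.47,2.1,7.69],4],
    [[4,-24,-15],[-2.47,2.1,7.69],4],
    [[5,-25,-20],[-2.47,2.1,7.69],4],
    [[5,-25,-27],[-2.47,2.1,7.69],4],
    [[0,0,0],[0,0,0],4],
    [[0,0,0],[0,0,0],4],
  ],
)

```text
clock: 12.35
position: [0.52, -0.0891, 0.126]
ee_rot: [0.69, 0.675, -0.185, 0.182]
ft_force: [0.7, 0.6, -3.5]
grip_width: 0.112
```

Run:
```python
from mv import *
from workcell import camera
T=seat();X,Y,Z=T[:3,:3].T
to(sp(T,[(0,0,18+40)])[0],toolR(-Z,-X))
o,p,r=now();print(p,(T[:3,:3].T@(p-T[:3,3])*1e3).round(1))
s=camera("scene");t=camera("top");cv2.imwrite("pics/s7.png",s);cv2.imwrite("pics/t7.png",t)
cv2.imwrite("pics/s7c.png",crop(s,310,170,90,80,8)[:600]);cv2.imwrite("pics/t7c.png",crop(t,320,160,65,65,9))
```

```text
shift mm [  0.5 -10.6 -15.8] rotvec [0.1 0.1 0.1] | 0.2 joints [-0.63  0.28  0.44  1.91  0.44  1.14  1.14] t 12.35
[ 0.52   -0.0891  0.126 ] [-1.3 -0.8 76.9]
```

View pics/s7c.png

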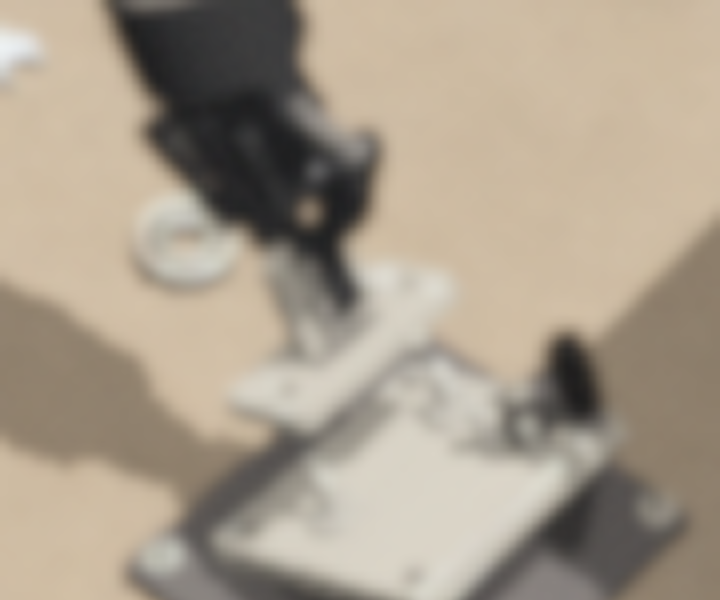

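View pics/t7c.png

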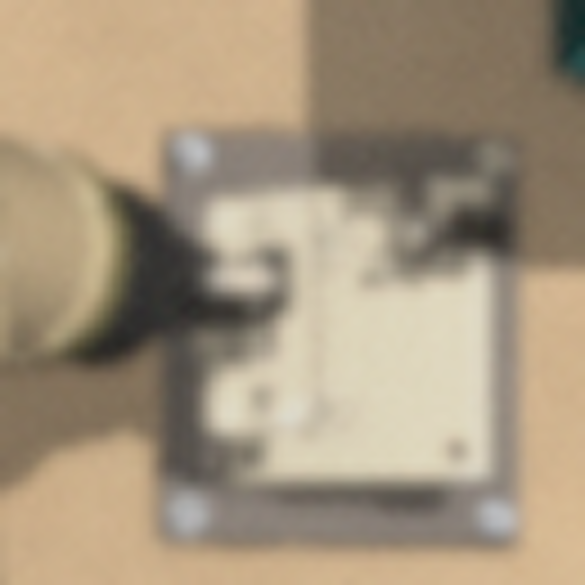

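Run:
```python
from mv import *
s=cv2.imread("pics/s7.png");t=cv2.imread("pics/t7.png")
o,p,r=now();M=r.as_matrix();Zf=-M[:,2];Xf=-M[:,0];Yf=np.cross(Zf,Xf);foot=p-Zf*.0185
T=seat();print("foot in seat",(T[:3,:3].T@(foot-T[:3,3])*1e3).round(1))
B=np.eye(4);B[:3,:3]=np.c_[Xf,Yf,Zf];B[:3,3]=foot
pts=[(25,-51,8),(25,51,8),(-25,-51,8),(25,-51,0),(0,-38,8),(0,38,8)]
for im,n,x0,y0,w,h,k,o_ in((s,"scene",330,195,45,35,17,"b1"),(t,"top",335,175,35,35,17,"b2")):
    c=np.clip((crop(im,x0,y0,w,h,k).astype(float)-60)*1.4,0,255).astype(np.uint8)
    u=proj(n,sp(B,pts));print(n,u.round(1).tolist())
    for v in u: cv2.circle(c,tuple(int(z) for z in (v-[x0,y0]+.5)*k-.5),3,(0,0,255),1)
    cv2.imwrite(f"pics/{o_}.png",c)
```

```text
foot in seat [-1.1 -0.  59.2]
scene [[347.1, 220.7], [367.1, 202.8], [337.0, 218.1], [348.0, 222.7], [344.6, 217.1], [359.5, 204.0]]
top [[354.3, 206.8], [354.4, 180.6], [342.7, 207.2], [355.2, 207.0], [348.5, 203.7], [348.6, 184.3]]
```

View pics/b1.png

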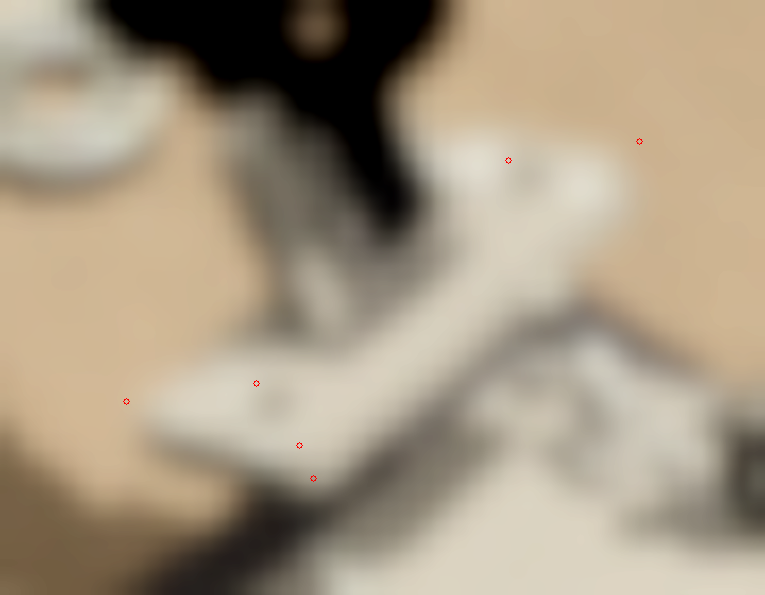

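View pics/b2.png

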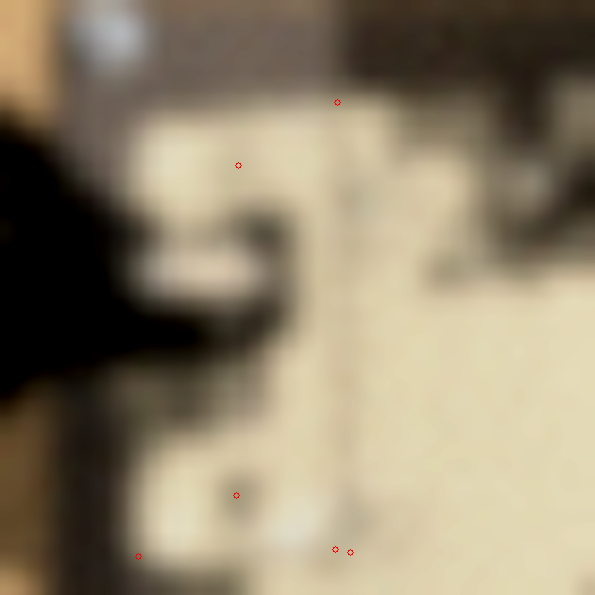

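Run:
```python
from mv import *
u=proj("scene",[.5152,-.1288,.06])[0]
for d in((1,1.1),(.95,1.3),(1,.9)): print((onz("scene",u-np.array(d),.06)-[.5152,-.1288,.06])*1e3)
u=proj("top",[.522,-.1283,.06])[0]
print((onz("top",u-np.array((.2,-.3)),.06)-[.522,-.1283,.06])*1e3)
```

```text
[1.3252 5.4434 0.    ]
[2.0929 5.8487 0.    ]
[0.6715 4.9119 0.    ]
[-1.2085  0.8237  0.    ]
```

```bash
sed -i 's/^X0,Y0,YAW.*/X0,Y0,YAW=.5190,-.1272,-.02/' mv.py
cat >> mv.py <<'E'
def foot():
    o,p,r=now();M=r.as_matrix();B=np.eye(4);Zf=-M[:,2];Xf=-M[:,0];B[:3,:3]=np.c_[Xf,np.cross(Zf,Xf),Zf];B[:3,3]=p-Zf*.0185;return B
def inseat(T=None):
    T=seat() if T is None else T;return (T[:3,:3].T@(foot()[:3,3]-T[:3,3])*1e3)
E
python3 - <<'E'
from mv import *
T=seat();Z=T[:3,2];print(inseat());to(sp(T,[(0,0,28+18.5)])[0],toolR(-Z,-T[:3,0]))
E
```

```text
[ 0.1981  1.0217 58.4217]
shift mm [ -1.3 -15.  -26.4] rotvec [0.1 0.2 0. ] | 0.2 joints [-0.63  0.28  0.44  1.9   0.44  1.14  1.14] t 12.45
```

Emit:
play_rows(
  rows=[
    [[-1,-7,-13],[0,0,0],4],
    [[0,-8,-13],[0,0,0],4],
    [[0,0,0],[0,0,0],4],
    [[0,0,0],[0,0,0],4],
  ],
)

```text
clock: 12.95
position: [0.5192, -0.1048, 0.1001]
ee_rot: [0.69, 0.676, -0.185, 0.182]
ft_force: [-0.5, -0.2, -3.9]
grip_width: 0.105
```

Run:
```python
from mv import *
from workcell import camera
print(inseat())
s=camera("scene");t=camera("top");cv2.imwrite("pics/s8.png",s);cv2.imwrite("pics/t8.png",t)
B=foot();T=seat()
pts=[(25,-51,8),(25,51,8),(-25,-51,8),(25,-51,0),(0,-38,8),(0,38,8)]
fp=[(-50,-70,-4),(-50,62,-4),(75,-70,-4)]
for im,n,x0,y0,w,h,k,o_ in((s,"scene",330,200,45,40,15,"b3"),(t,"top",338,172,40,45,13,"b4")):
    c=np.clip((crop(im,x0,y0,w,h,k).astype(float)-60)*1.4,0,255).astype(np.uint8)
    for v in np.r_[proj(n,sp(B,pts)),proj(n,sp(T,fp))]: cv2.circle(c,tuple(int(z) for z in (v-[x0,y0]+.5)*k-.5),3,(0,0,255),1)
    cv2.imwrite(f"pics/{o_}.png",c)
```

```text
[ 0.7445 -0.2584 27.4286]
```

View pics/b3.png

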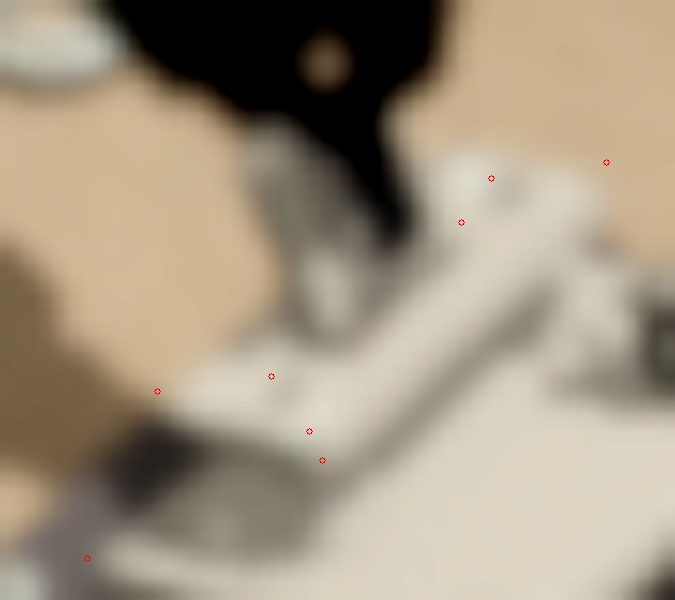

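View pics/b4.png

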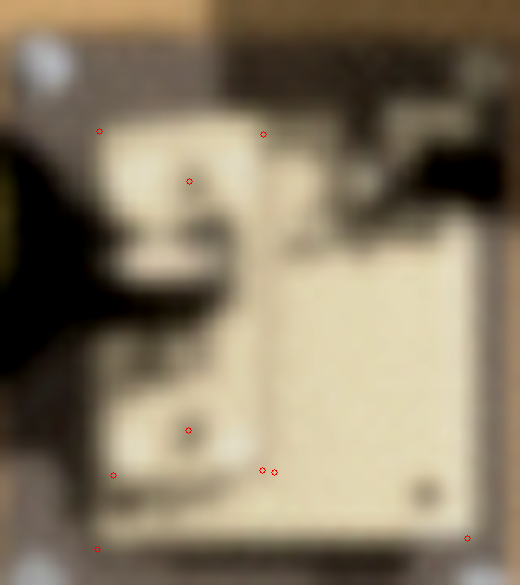

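Run:
```python
from fit import *
from mv import *
t=cv2.imread("pics/t8.png");s=cv2.imread("pics/s8.png");s0=cv2.imread("pics/scene0.png")
k=lambda p:(np.array(p)+.5)/13-.5+[338,172]
ks=lambda p:(np.array(p)+.5)/15-.5+[330,200]
B=foot();
def rep(nm,n,e,a,b,F):
    u=proj(n,sp(F,[a,b]));d=(u-e[0])@[-e[1][1],e[1][0]];nn=np.array([-e[1][1],e[1][0]]);print(nm,"obs-pred px along n",nn.round(2),(-d).round(2),"res",round(float(e[2]),2))
T=seat()
rep("T face near","top",edge(t,k((240,541)),k((440,535)),r=1.5),(-50,-70,-4),(75,-70,-4),T)
rep("T face right","top",edge(t,k((476,300)),k((476,520)),r=1.5),(75,-70,-4),(75,62,-4),T)
rep("T fl near","top",edge(t,k((115,477)),k((250,470)),r=1.2),(-25,-51,8),(25,-51,8),B)
rep("T fl far","top",edge(t,k((110,125)),k((255,118)),r=1.2),(-25,51,8),(25,51,8),B)
rep("T fl right","top",edge(t,k((264,250)),k((264,460)),r=1.2),(25,-51,8),(25,51,8),B)
rep("S face down","scene",edge(s0,f1((152,382)),f1((370,192)),r=1.5),(-50,-70,-4),(-50,62,-4),T)
rep("S face near","scene",edge(s0,f1((160,385)),f1((370,458)),r=1.5),(-50,-70,-4),(75,-70,-4),T)
rep("S fl right bottom","scene",edge(s,ks((340,480)),ks((540,315)),r=1.2),(25,-51,0),(25,51,0),B)
rep("S fl right top","scene",edge(s,ks((340,480)),ks((540,315)),r=1.2),(25,-51,8),(25,51,8),B)
rep("S fl near","scene",edge(s,ks((175,425)),ks((320,465)),r=1.2),(-25,-51,0),(25,-51,0),B)
rep("S fl left","scene",edge(s,ks((180,390)),ks((265,330)),r=1.2),(-25,-51,8),(-25,51,8),B)
```

```text
T face near obs-pred px along n [-0.  1.] [-0.84 -0.02] res 0.03
T face right obs-pred px along n [1. 0.] [0.55 0.62] res 0.01
T fl near obs-pred px along n [0.12 0.99] [ 0.63 -0.34] res 0.16
T fl far obs-pred px along n [0.15 0.99] [-1.22 -2.14] res 0.05
T fl right obs-pred px along n [-1.    0.01] [0.64 1.05] res 0.08
S face down obs-pred px along n [0.66 0.75] [0.24 0.57] res 0.05
S face near obs-pred px along n [-0.29  0.96] [0.93 1.06] res 0.05
S fl right bottom obs-pred px along n [0.57 0.82] [1.69 5.13] res 0.28
S fl right top obs-pred px along n [0.57 0.82] [3.73 7.12] res 0.28
S fl near obs-pred px along n [-0.2   0.98] [ 0.17 -0.5 ] res 0.09
S fl left obs-pred px along n [0.31 0.95] [-0.32 10.18] res 0.13
```

Emit:
play_rows(
  rows=[
    [[1,0.5,0],[0,0,0],4],
    [[0,-1,-1.73],[0,0,0],4],
    [[0,-1,-1.73],[0,0,0],4],
    [[0,0,0],[0,0,0],4],
    [[0,0,0],[0,0,0],4],
  ],
)

```text
clock: 13.68
position: [0.5201, -0.1063, 0.0967]
ee_rot: [0.69, 0.676, -0.185, 0.182]
ft_force: [0.2, 0.1, -2.6]
grip_width: 0.112
```

```bash
cat > st.py <<'E'
from mv import *
T=seat();o,p,r=now();print("foot",inseat().round(2),"F seat",(T[:3,:3].T@o["ft_force"]).round(1),"Tq seat",(T[:3,:3].T@o["torque"]).round(2),"t",o["clock"])
E
python3 st.py
```

```text
foot [ 0.27  0.74 23.72] F seat [-1.5  0.2 -2.2] Tq seat [ 0.03  0.89 -0.02] t 13.675
```

Emit:
play_rows(
  rows=[
    [[0,-0.75,-1.3],[0,0,0],4],
    [[0,-0.75,-1.3],[0,0,0],4],
    [[0,0,0],[0,0,0],4],
    [[0,0,0],[0,0,0],4],
  ],
)

```text
clock: 14.18
position: [0.5201, -0.1078, 0.0941]
ee_rot: [0.69, 0.676, -0.185, 0.183]
ft_force: [0.2, -0.5, -3.2]
grip_width: 0.108
```

```bash
python3 st.py
```

```text
foot [ 0.25  0.77 20.72] F seat [-1.2  0.2 -3.1] Tq seat [-0.01  1.    0.05] t 14.175
```

Emit:
play_rows(
  rows=[
    [[0,-0.75,-1.3],[0,0,0],4],
    [[0,-0.75,-1.3],[0,0,0],4],
    [[0,0,0],[0,0,0],4],
    [[0,0,0],[0,0,0],4],
  ],
)

```text
clock: 14.68
position: [0.5206, -0.109, 0.0916]
ee_rot: [0.69, 0.676, -0.184, 0.183]
ft_force: [3.2, 1.5, -3.7]
grip_width: 0.109
```

```bash
python3 st.py
```

```text
foot [ 0.05  1.29 17.93] F seat [-3.2  3.2 -2.5] Tq seat [ 0.84  1.21 -0.  ] t 14.675
```

Emit:
play_rows(
  rows=[
    [[1.2,0.4,-0.2],[0,0,0],4],
    [[0,-0.5,-0.87],[0,0,0],4],
    [[0,0,0],[0,0,0],4],
    [[0,0,0],[0,0,0],4],
  ],
)

```text
clock: 15.18
position: [0.5211, -0.1095, 0.0903]
ee_rot: [0.69, 0.676, -0.185, 0.182]
ft_force: [0.8, 0.0, -3.9]
grip_width: 0.107
```

```bash
python3 st.py
```

```text
foot [-0.14  1.79 16.6 ] F seat [-2.   0.8 -3.3] Tq seat [0.19 1.01 0.03] t 15.175
```

Emit:
play_rows(
  rows=[
    [[0.2,-0.6,-1.3],[0,0,0],4],
    [[0,-0.5,-0.87],[0,0,0],4],
    [[0,0,0],[0,0,0],4],
    [[0,0,0],[0,0,0],4],
  ],
)

```text
clock: 15.68
position: [0.5215, -0.1105, 0.0882]
ee_rot: [0.69, 0.676, -0.185, 0.182]
ft_force: [0.8, -0.0, -2.9]
grip_width: 0.113
```

```bash
python3 st.py
```

```text
foot [-0.36  2.15 14.28] F seat [-1.4  0.8 -2.6] Tq seat [ 0.14  0.96 -0.02] t 15.675
```

Emit:
play_rows(
  rows=[
    [[0.2,-0.75,-1.3],[0,0,0],4],
    [[0,-1,-1.73],[0,0,0],4],
    [[0,0,0],[0,0,0],4],
    [[0,0,0],[0,0,0],4],
  ],
)

```text
clock: 16.18
position: [0.5217, -0.1123, 0.0852]
ee_rot: [0.69, 0.676, -0.185, 0.182]
ft_force: [0.4, 1.0, -2.1]
grip_width: 0.111
```

```bash
python3 st.py
```

```text
foot [-0.35  2.41 10.8 ] F seat [-1.9  0.3 -1.3] Tq seat [0.06 0.93 0.01] t 16.175
```

Sliding freely down the pins; continue.

Emit:
play_rows(
  rows=[
    [[0,-1,-1.73],[0,0,0],4],
    [[0,-1,-1.73],[0,0,0],4],
    [[0,0,0],[0,0,0],4],
    [[0,0,0],[0,0,0],4],
  ],
)

```text
clock: 16.68
position: [0.5217, -0.1143, 0.0818]
ee_rot: [0.69, 0.676, -0.185, 0.182]
ft_force: [-1.0, 0.0, -2.8]
grip_width: 0.113
```

```bash
python3 st.py
```

```text
foot [-0.32  2.49  6.83] F seat [-1.4 -1.  -2.4] Tq seat [ 0.    0.91 -0.  ] t 16.675
```

Emit:
play_rows(
  rows=[
    [[0,-1,-1.73],[0,0,0],4],
    [[0,-1,-1.73],[0,0,0],4],
    [[0,-0.5,-0.87],[0,0,0],4],
    [[0,0,0],[0,0,0],4],
    [[0,0,0],[0,0,0],4],
  ],
)

```text
clock: 17.3
position: [0.5218, -0.1167, 0.0774]
ee_rot: [0.69, 0.676, -0.185, 0.183]
ft_force: [0.2, -0.3, -2.7]
grip_width: 0.111
```

```bash
python3 st.py
```

```text
foot [-0.39  2.59  1.88] F seat [-1.1  0.2 -2.5] Tq seat [0.01 0.92 0.  ] t 17.3
```

Emit:
play_rows(
  rows=[
    [[0,-0.5,-0.87],[0,0,0],4],
    [[0,-0.5,-0.87],[0,0,0],4],
    [[0,-0.25,-0.43],[0,0,0],4],
    [[0,0,0],[0,0,0],4],
    [[0,0,0],[0,0,0],4],
  ],
)

```text
clock: 17.92
position: [0.522, -0.1173, 0.0762]
ee_rot: [0.69, 0.676, -0.185, 0.182]
ft_force: [-6.4, 5.8, 11.7]
grip_width: 0.105
```

```bash
python3 st.py
```

```text
foot [-0.47  2.8   0.45] F seat [ 0.9 -6.5 13. ] Tq seat [-1.49  0.34  0.02] t 17.925
```

Emit:
play_rows(
  rows=[
    [[0,-0.2,-0.4],[0,0,0],4],
    [[0,0,0],[0,0,0],40],
    [[0,0,0],[0,0,0],40],
    [[0,0,0],[0,0,0],40],
    [[0,0,0],[0,0,0],40],
  ],
)

```text
clock: 18.55
position: [0.5217, -0.1183, 0.0748]
ee_rot: [0.69, 0.676, -0.185, 0.183]
ft_force: [0.6, 0.0, 0.3]
grip_width: 0.472
```

Emit:
play_rows(
  rows=[
    [[0,5,8.7],[0,0,0],40],
    [[0,10,17.3],[0,0,0],40],
    [[0,15,26],[0,0,0],40],
    [[0,20,34.6],[0,0,0],40],
    [[-10,40,10],[0,0,0],62],
    [[0,50,0],[0,0,0],62],
    [[0,0,0],[0,0,0],62],
  ],
)

```text
clock: 19.42
position: [0.512, 0.0267, 0.1717]
ee_rot: [0.688, 0.678, -0.183, 0.183]
ft_force: [0.2, -0.3, -0.1]
grip_width: 0.723
```

```bash
sed -i 's/^X0,Y0,YAW.*/X0,Y0,YAW=.5217,-.1270,-.02/' mv.py
python3 - <<'E'
from mv import *
from workcell import camera
o,p,r=now();print(p,o["clock"])
s=camera("scene");t=camera("top");cv2.imwrite("pics/s9.png",s);cv2.imwrite("pics/t9.png",t)
cv2.imwrite("pics/s9c.png",crop(s,320,190,70,60,10));cv2.imwrite("pics/t9c.png",crop(t,330,165,55,55,10))
E
```

```text
[0.512  0.0267 0.1717] 19.425
```

View pics/s9c.png

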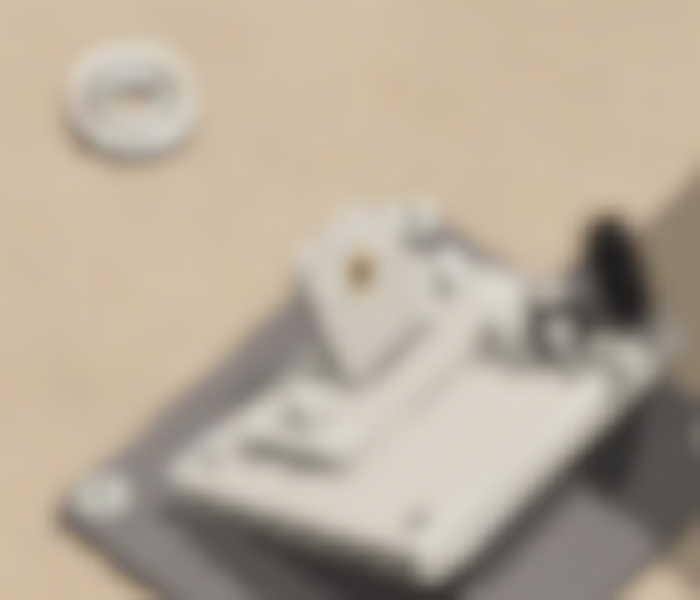

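View pics/t9c.png

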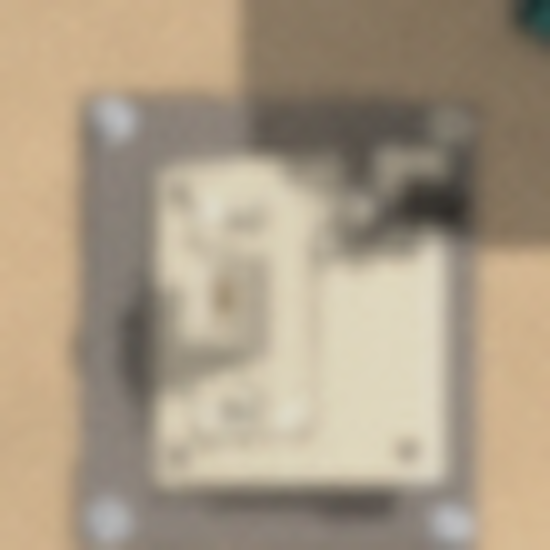

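```bash
sed -i 's/^X0,Y0,YAW.*/X0,Y0,YAW=.5217,-.1268,-.02/' mv.py
python3 - <<'E'
from mv import *
T=seat();X,Y,Z=T[:3,:3].T
Rt=R.from_rotvec(-Z*np.radians(45))*toolR(-Z,-X)
g=sp(T,[(92,34,40)])[0];print(g)
to(g-Z*.0187+Z*.055,Rt)
to(g-Z*.0187,Rt)
E
```

```text
[ 0.5545 -0.1871  0.1406]
shift mm [  43.  -191.1    0.3] rotvec [ -0.3 -22.4 -39. ] | 45.0 joints [-0.77  0.26  0.37  1.81  0.4   1.33  1.01] t 19.525
shift mm [  42.5 -218.6  -47.4] rotvec [ -0.3 -22.4 -39. ] | 45.0 joints [-0.77  0.26  0.37  1.81  0.4   1.33  1.01] t 19.525
```

Emit:
play_rows(
  rows=[
    [[7,-30,5],[0,-3.7,-6.5],45],
    [[7,-32,5],[0,-3.7,-6.5],45],
    [[7,-32,0],[0,-3.7,-6.5],45],
    [[7,-32,0],[0,-3.7,-6.5],45],
    [[7,-32,-5],[0,-3.8,-6.5],45],
    [[8,-33,-5],[0,-3.8,-6.5],45],
    [[0,0,0],[0,0,0],45],
    [[0,0,0],[0,0,0],45],
  ],
)

```text
clock: 20.52
position: [0.5543, -0.1696, 0.1716]
ee_rot: [0.897, 0.361, -0.1, 0.236]
ft_force: [-0.1, -0.0, 0.3]
grip_width: 0.527
```

Run:
```python
from mv import *
from workcell import camera
T=seat();X,Y,Z=T[:3,:3].T
Rt=R.from_rotvec(-Z*np.radians(45))*toolR(-Z,-X)
g=sp(T,[(92,34,40)])[0]
to(g-Z*.0187,Rt)
s=camera("scene");cv2.imwrite("pics/s10c.png",crop(s,330,170,70,60,10))
```

```text
shift mm [ -0.  -26.9 -47.1] rotvec [-0.3  0.  -0. ] | 0.3 joints [-0.58  0.3   0.59  1.8   0.39  1.14  0.58] t 20.525
```

View pics/s10c.png

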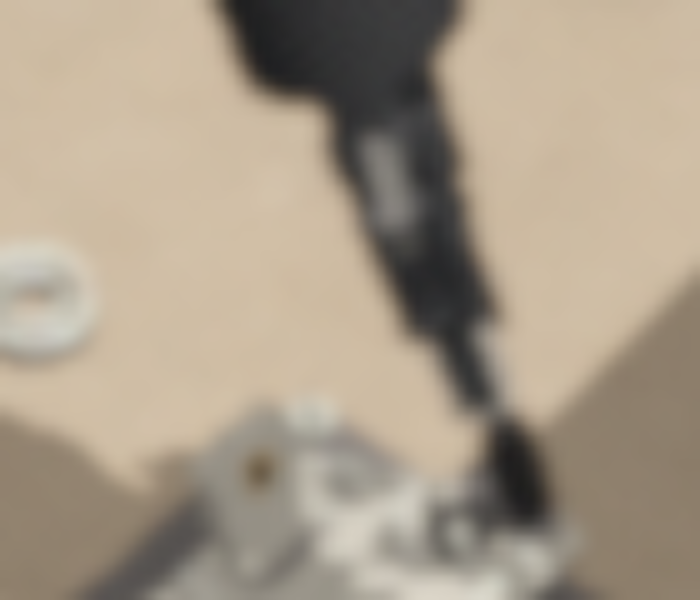

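Emit:
play_rows(
  rows=[
    [[0,-6,-10.5],[0,0,0],45],
    [[0,-7,-12],[0,0,0],45],
    [[0,-7,-12],[0,0,0],45],
    [[0,-7,-12],[0,0,0],45],
    [[0,0,0],[0,0,0],45],
    [[0,0,0],[0,0,0],45],
  ],
)

```text
clock: 21.32
position: [0.5549, -0.1961, 0.1251]
ee_rot: [0.897, 0.361, -0.1, 0.236]
ft_force: [0.2, 0.3, 0.4]
grip_width: 0.529
```

Emit:
play_rows(
  rows=[
    [[0,0,0],[0,0,0],10],
    [[0,0,0],[0,0,0],10],
    [[0,0,0],[0,0,0],10],
    [[0,0,0],[0,0,0],10],
    [[0,0,0],[0,0,0],10],
  ],
  force=25,
)

```text
clock: 21.95
position: [0.555, -0.1961, 0.1255]
ee_rot: [0.897, 0.361, -0.099, 0.236]
ft_force: [-1.4, 0.9, 6.8]
grip_width: 0.198
```

```bash
cat > kn.py <<'E'
from mv import *
T=seat();o,p,r=now();h=p-r.as_matrix()[:,2]*.0187
k=(T[:3,:3].T@(h-T[:3,3])*1e3);print("knob",k.round(1),"q",np.arctan2(k[0]-50,k[1]-34).round(2),"r",np.hypot(k[0]-50,k[1]-34).round(1),"F seat",(T[:3,:3].T@o["ft_force"]).round(1),"w",o["grip_width"],o["joint_pos"].round(2))
E
python3 kn.py
python3 - <<'E'
from mv import *
T=seat();X,Y,Z=T[:3,:3].T
q=1.54
for k in range(13):
    a,b=q-k*.12,q-(k+1)*.12
    print(round(b,2),(42*((np.sin(b)-np.sin(a))*X+(np.cos(b)-np.cos(a))*Y)).round(1).tolist())
E
```

```text
knob [92.3 34.6 41. ] q 1.56 r 42.3 F seat [ 2.6 -1.4  6.3] w 0.19820290975128219 [-0.53  0.36  0.59  1.84  0.38  1.03  0.59]
1.42 [5.0, 0.3, -0.2]
1.3 [4.9, 0.8, -0.5]
1.18 [4.8, 1.3, -0.8]
1.06 [4.6, 1.8, -1.1]
0.94 [4.3, 2.3, -1.4]
0.82 [3.9, 2.7, -1.6]
0.7 [3.5, 3.1, -1.8]
0.58 [3.1, 3.4, -2.0]
0.46 [2.6, 3.7, -2.2]
0.34 [2.0, 4.0, -2.3]
0.22 [1.5, 4.2, -2.4]
0.1 [0.9, 4.3, -2.5]
-0.02 [0.3, 4.4, -2.5]
```

Excellent agreement (knob at 92.3, 34.6). Swing closed.

Emit:
play_rows(
  rows=[
    [[5.0,0.3,-0.2],[0,1.6,2.8],10],
    [[4.9,0.8,-0.5],[0,1.6,2.8],10],
    [[4.8,1.3,-0.8],[0,1.6,2.8],10],
    [[4.6,1.8,-1.1],[0,1.6,2.8],10],
    [[4.3,2.3,-1.4],[0,1.6,2.8],10],
    [[3.9,2.7,-1.6],[0,1.6,2.8],10],
    [[3.5,3.1,-1.8],[0,1.6,2.8],10],
  ],
)

```text
clock: 22.82
position: [0.5866, -0.1874, 0.1201]
ee_rot: [0.808, 0.529, -0.145, 0.215]
ft_force: [1.7, -10.7, 12.4]
grip_width: 0.198
```

```bash
python3 kn.py
```

```text
knob [81.3 66.1 41.1] q 0.77 r 44.8 F seat [15.5  2.   5.4] w 0.1975669486662135 [-0.46  0.42  0.51  1.76  0.38  1.05  0.97]
```

Emit:
play_rows(
  rows=[
    [[0,0,0],[0,0,0],10],
    [[0,0,0],[0,0,0],10],
  ],
)

```text
clock: 23.08
position: [0.587, -0.1872, 0.12]
ee_rot: [0.808, 0.528, -0.145, 0.216]
ft_force: [3.1, -10.0, 9.3]
grip_width: 0.194
```

```bash
python3 kn.py
python3 - <<'E'
from mv import *
from workcell import camera
s=camera("scene");t=camera("top");cv2.imwrite("pics/s11c.png",crop(s,325,190,70,60,10));cv2.imwrite("pics/t11c.png",crop(t,330,165,55,55,10))
E
```

```text
knob [81.1 66.4 41.1] q 0.76 r 44.9 F seat [13.3  3.3  3.1] w 0.19365231428735444 [-0.47  0.42  0.51  1.76  0.38  1.04  0.97]
```

View pics/s11c.png

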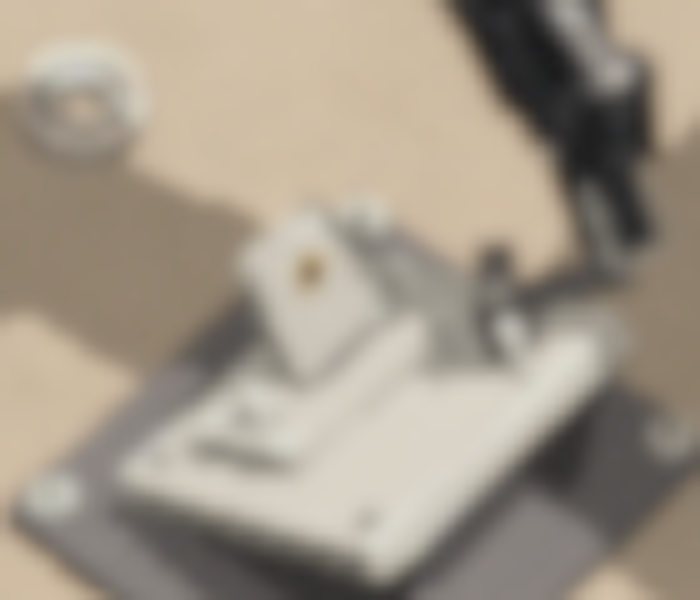

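View pics/t11c.png

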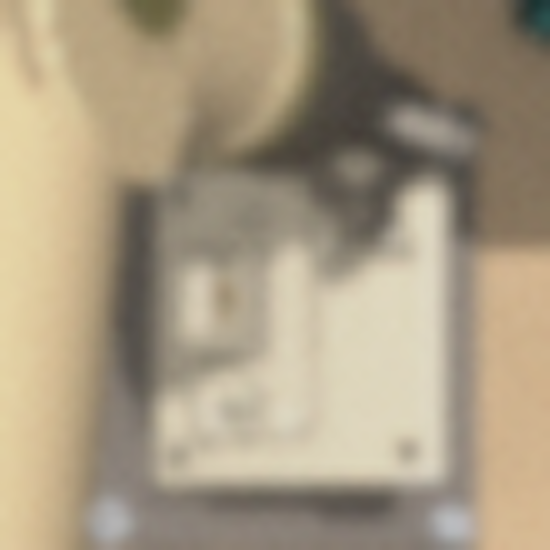

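Emit:
play_rows(
  rows=[
    [[3.1,3.4,-2.0],[0,2,3.4],10],
    [[2.6,3.7,-2.2],[0,2,3.4],10],
    [[2.0,4.0,-2.3],[0,2,3.4],10],
    [[1.5,4.2,-2.4],[0,2,3.4],10],
    [[0,0,0],[0,0,0],10],
  ],
  force=20,
)

```text
clock: 23.8
position: [0.5977, -0.1708, 0.1106]
ee_rot: [0.728, 0.635, -0.173, 0.194]
ft_force: [11.3, -9.0, 2.4]
grip_width: 0.196
```

```bash
python3 kn.py
```

```text
knob [62.  76.8 41.3] q 0.27 r 44.4 F seat [ 8.8 11.4 -2.3] w 0.1958376674227435 [-0.44  0.45  0.45  1.73  0.39  1.06  1.2 ]
```

Emit:
play_rows(
  rows=[
    [[0.9,4.3,-2.5],[0,1,1.8],10],
    [[0.3,4.4,-2.5],[0,1,1.8],10],
    [[0,2.6,-1.5],[0,0,0],10],
    [[0,0,0],[0,0,0],10],
    [[0,0,0],[0,0,0],10],
  ],
)

```text
clock: 24.42
position: [0.598, -0.1601, 0.1043]
ee_rot: [0.705, 0.66, -0.181, 0.188]
ft_force: [7.2, -9.7, 5.8]
grip_width: 0.202
```

```bash
python3 kn.py
```

```text
knob [49.6 76.9 41.2] q -0.01 r 42.9 F seat [11.2  7.4  0.2] w 0.20160540240628796 [-0.44  0.46  0.43  1.73  0.39  1.06  1.25]
```

Emit:
play_rows(
  rows=[
    [[-1,1.7,-1],[0,0,0],10],
    [[0,0,0],[0,0,0],10],
    [[0,0,0],[0,0,0],10],
  ],
)

```text
clock: 24.8
position: [0.5979, -0.1599, 0.1043]
ee_rot: [0.705, 0.659, -0.18, 0.19]
ft_force: [11.4, -15.2, 6.4]
grip_width: 0.198
```

```bash
python3 kn.py
```

```text
knob [49.4 76.8 41.3] q -0.01 r 42.8 F seat [16.2 11.7 -1.9] w 0.19794745523079119 [-0.45  0.45  0.43  1.74  0.4   1.06  1.25]
```

Emit:
play_rows(
  rows=[
    [[0,0,0],[0,0,0],42],
    [[0,0,0],[0,0,0],42],
    [[0,0,0],[0,0,0],42],
    [[0,2,-1],[0,0,0],42],
  ],
)

```text
clock: 25.3
position: [0.595, -0.1533, 0.1]
ee_rot: [0.705, 0.661, -0.181, 0.186]
ft_force: [0.0, -0.2, -0.0]
grip_width: 0.493
```

```bash
python3 kn.py
```

```text
knob [41.7 73.8 40.8] q -0.21 r 40.7 F seat [ 0.2  0.  -0.1] w 0.49270012164884003 [-0.45  0.46  0.43  1.74  0.39  1.06  1.24]
```

Emit:
play_rows(
  rows=[
    [[0,7,12],[0,0,0],42],
    [[0,10,17.3],[0,0,0],42],
    [[0,15,26],[0,0,0],42],
    [[0,15,26],[0,0,0],42],
    [[-20,45,30],[0,0,0],42],
    [[-20,50,10],[0,0,0],42],
    [[-20,55,0],[0,0,0],42],
    [[-20,55,0],[0,0,0],42],
    [[0,0,0],[0,0,0],42],
  ],
)

```text
clock: 26.42
position: [0.5139, 0.1044, 0.2217]
ee_rot: [0.702, 0.664, -0.18, 0.185]
ft_force: [-0.2, 0.5, -0.2]
grip_width: 0.49
```

Run:
```python
from mv import *
from workcell import camera
T=seat()
s=camera("scene");t=camera("top");cv2.imwrite("pics/s12.png",s);cv2.imwrite("pics/t12.png",t)
pts=[(25,-51,8),(25,51,8),(-25,-51,8),(0,-38,8),(50,76,58),(50,76,18),(14,34,18),(0,-21,60),(0,21,60)]
for im,n,x0,y0,w,h,k,o_ in((s,"scene",325,190,70,60,11,"b5"),(t,"top",330,165,55,55,10,"b6")):
    c=crop(im,x0,y0,w,h,k)[:600]
    for v in proj(n,sp(T,pts)): cv2.circle(c,tuple(int(z) for z in (v-[x0,y0]+.5)*k-.5),3,(0,0,255),1)
    cv2.imwrite(f"pics/{o_}.png",c)
```

```text
(no output)
```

View pics/b5.png

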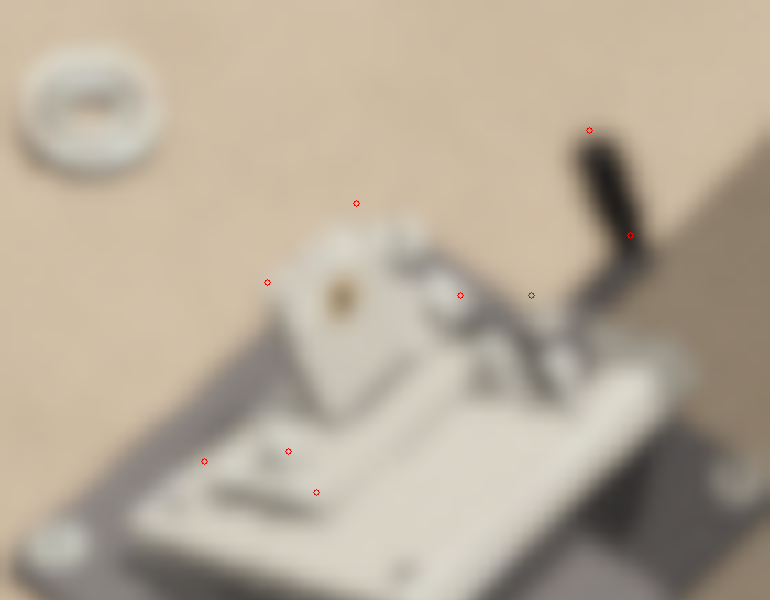

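View pics/b6.png

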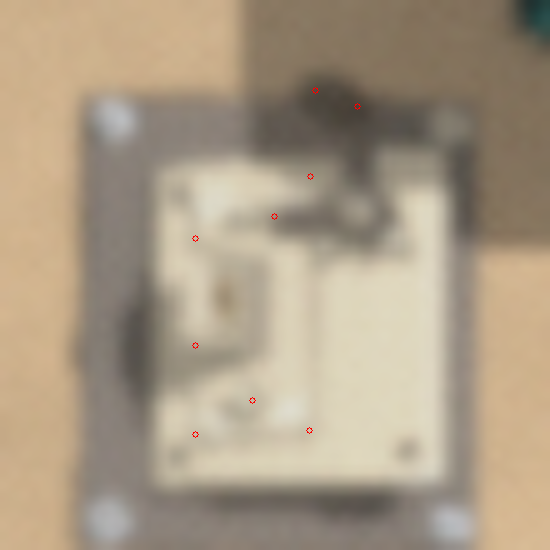

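View pics/s12.png

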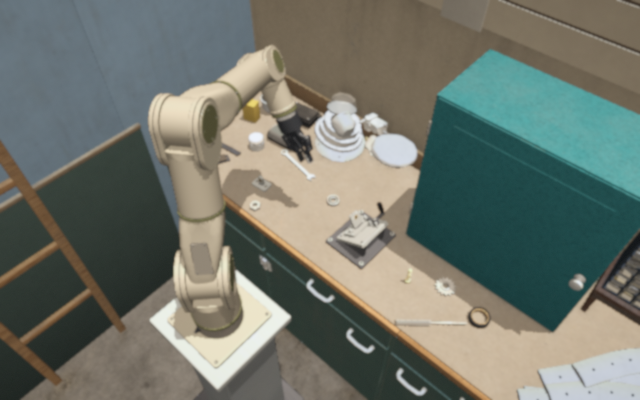

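```bash
python3 -c "
from workcell import manip
print(manip.hand_in())"
```

```text
the job is handed in; nothing more can be done
None
```

The longer bracket is seated on both pins with the latch swung home over its flange, and the job is handed in at about 26.5 s of the 69 s allowed. No verdict is reported.

**What I did**
- I swung the latch open by its knob until it met resistance at what I took to be its open stop (about 17 N). When I re-gripped it later, the knob was at (92.3, 34.6) mm in the seat's frame, against the expected (92, 34).
- I pinched the longer bracket across its lug and lowered it along the pins in small steps, correcting sideways by the contact force. It touched the pads at a computed height of 0.45 mm with about 16 N.
- I released it, swung the latch back until it met its closed stop (computed angle about 0, and it did not move under 16 N), let go and moved the arm clear.

**What the last checks showed**
- The last pictures show the bracket on the pins with its lug outward and the latch nose lying over the flange. The nose went over the flange, which leaves only 2 mm of room, so the flange should be down.
- In the last view the spanner, bearing, nut and short bracket show no visible change from the first picture, judged by eye. I did not measure them or check the other parts one by one. The gripper was clear and the wrist force was near zero.

**What disagreed**
- The two cameras put the fixture about 6 mm apart along the robot's x axis. I used the held bracket and the contact forces to settle its position.
- During both latch swings the wrist read 10 to 20 N, more than the stated 1 to 2 N. I put this down to the fingers rubbing on the round knob and did not check further.

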